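Put the ore away in the dry storage case

TASK

Put the ore away in the dry storage case: slide its clear door fully open, lay every lump of ore that is out on the mat on the floor of the bin, none on top of another, then push the door back along its track until it is fully shut against the frame. The case also needs its drying cartridge: push the cartridge, mouth first, all the way onto the port at the end of the case until it sits against the wall, and leave it there. Leave the tweezers, the trivet and the orange mold where they are.

Things in the scene. Friction and masses are not known exactly. Their poses are not given: they have to be found in the camera images.
- case: grey plastic dry storage case fixed to the shelf, 184 mm (its x) by 440 mm (its y), walls 64 mm high; aluminium strips make the two long rims 67 mm high. Origin at the centre of its underside. Its y < 0 half is an open-topped bin, its y > 0 half a closed white chamber 52 mm high. It is turned at most 0.1 rad. The end wall of the bin at y = -0.215 is the frame that the door shuts against.
- bin_floor (a point): centre of the bin's floor, 5 mm above the mat; axes as the case's. The bin inside is 174 mm (x) by 215 mm (y); the closed door's underside is 49 mm above this floor.
- door (a joint): clear, slightly milky plastic sliding door with an aluminium border, in m: 0 = fully shut over the bin (against the end wall at the bin's -y end), 0.200 = fully open over the white chamber; it slides level along the case's y axis, opening towards +y, and stays where it is left (about 2 N of friction). It starts 0 to 50 mm open. The door's top is 60 mm above the mat.
- pull (a point): centre of the black upright fin on the middle of the door, by which it is pushed or pinched: 60 mm long along the case's x, 10 mm thick along y, standing 32 mm above the door's top (60 to 92 mm above the mat; this point is at 76 mm). Moves with the door.
- port (a point): centre of the root of the port, a level aluminium spigot on the case's +y end wall: diameter 25 mm, length 60 mm, pointing along the case's +y, its last 12 mm tapering to 16 mm; axis 38 mm above the mat. Axes as the case's.
- cartridge: white drying cartridge, a square plastic sleeve 44 x 44 mm (x, z) and 100 mm long (y), 0.12 kg, lying on the mat; its -y end is open (square bore 29 mm wide, 75 mm deep), its +y end is closed and ringed with grey ribs. Origin at its centre. On the port it is carried by the port alone, some 16 mm clear of the mat, drooping 2 mm in the play.
- mouth (a point): centre of the cartridge's open end, 50 mm from the cartridge's centre; axes as the cartridge's. Fully home, it coincides with the port's root.
- ore1: lump of brown copper ore, rough-edged and lying on its flat underside at the start, about 60 mm long (its x), 46 mm wide (its y), 42 mm high (its z), 0.2 to 0.4 kg; the flat patches on its two long sides (44 mm long, 30 mm high) are good to grip across its width; origin at its centre. Three or all four of the four lumps are present.
- ore2: lump of brown copper ore, rough-edged and lying on its flat underside at the start, about 60 mm long (its x), 46 mm wide (its y), 42 mm high (its z), 0.2 to 0.4 kg; the flat patches on its two long sides (44 mm long, 30 mm high) are good to grip across its width; origin at its centre. Three or all four of the four lumps are present.
- ore3: lump of brown copper ore, rough-edged and lying on its flat underside at the start, about 60 mm long (its x), 46 mm wide (its y), 42 mm high (its z), 0.2 to 0.4 kg; the flat patches on its two long sides (44 mm long, 30 mm high) are good to grip across its width; origin at its centre. Three or all four of the four lumps are present.
- ore4: lump of brown copper ore, rough-edged and lying on its flat underside at the start, about 60 mm long (its x), 46 mm wide (its y), 42 mm high (its z), 0.2 to 0.4 kg; the flat patches on its two long sides (44 mm long, 30 mm high) are good to grip across its width; origin at its centre. Three or all four of the four lumps are present.
- tweezers: stainless tweezers, 140 mm long, lying behind the case; origin under its middle. Bystander.
- trivet: white ceramic trivet, a disc 120 mm across and 14 mm high, behind the case on the left; origin under its centre. Bystander.
- mold: orange silicone cabochon mold, 80 x 110 x 12 mm, in front of the case; origin under its centre. Bystander.

How it is judged:
By the outcome, as a careful person would: the job done as asked, in the order asked, and still so for the second after the job is handed in, with the robot touching nothing.
Of ore1, ore2, ore3, ore4 only 3 to 4 are there at a start; the rules pass over those that are not, and their reading is None.
At some moment in a run one of ore1, ore2, ore3, ore4 may be knocked a few centimetres aside while the robot is not near it.
Once in a run the grip may slacken for a moment while it holds something.
It also fails if it takes over 210 s, if anything falls off the work surface, if the arm or the gripper's body presses on something with over 40 N, if the wrist force passes 120 N, or if a joint passes its speed limit or range.

ROBOT

A 7-joint arm with a two-finger parallel gripper is mounted at the origin on the work surface. World frame = base frame: x ahead of the robot, y to its left, z up, the work surface at z = 0. Lengths are in mm, angles in rad, forces in N, time in s.
With the tool pointing down it reaches from about 400 to 875 mm from the base axis. Payload 19.3 kg.
Tool frame: the origin (TCP) lies at the very end of the fingers, on their centre line; the grasp point (between the pads) lies 19 mm behind it; z points along the fingers, y is the direction in which the jaws open and shut (so a half turn about z gives the same grasp; the last joint's range is limited). The gripper opens to 85 mm and grips with 20 to 120 N. Pads are 22 mm wide; open, the fingers measure 114 mm over their backs; the gripper's body (76 mm by 85 mm) begins 54 mm behind the grasp point. The pads swing forward as they close: fully open they stand 13 mm farther back than shut.
Start: joints at [-1.287, 0.521, -0.036, 1.599, 0.021, 1.021, -0.113], TCP at [216.558, 586.273, 205.091] pointing down, gripper open.
Joint ranges: [-2.91, 2.91], [-0.3, 2.13], [-1.5, 1.42], [0.17, 2.43], [-1.26, 4.41], [0.16, 1.93], [-2.52, 2.52]. Speed limits (rad/s): [1.89, 1.89, 2.39, 2.39, 3.01, 3.01, 3.01].

INTERFACE

Orientations are given as a rotation vector (axis times angle).
In Python, from plant import bot gives the robot as it stands.
- The arm moves only by the tool play_rows, never from a script. Its arguments are lists of equal length, an entry for each row: "dp": the shift along the tool's x, y, z as a fraction of full scale, a list of three; "yaw": the turn about the tool's z as a fraction of full scale. In form: {"dp": [[x, y, z], ...], "yaw": [yaw, ...]}. A call has 1 to 8 rows; each row shifts and turns the pose as measured when the row begins, along the tool's axes as they then stand; what a row does not reach is not made up. Full scale, the value 1, is 0.05 m for a shift and 0.1 rad for a turn. A row lasts 1/10 s, in which the tool goes at most 50 mm and 8.59 degrees, less where a joint would pass 70% of its speed; a pose out of reach is approached as far as the arm can. A call with a number of a shift or a turn outside -1 to 1 is refused whole. A call with a gripper value outside its range is refused whole. "hand" is the closure in counts, from 0 (fully open) to 255 (shut), set as the call begins (left out, the last holds). The fingers move at their own pace and stop on an object; "newtons" is the grip in N (left out, the last holds). Time passes only in rows, so rows that do not move let the fingers close. It gives the time, the measured TCP pose, the force and the opening at its end, in the units of the state.
- bot.state(): the state, without advancing time (a new reading comes with each control period).
- bot.grab_frame(name): name is "scene" or "top"; returns the picture (480x640x3 uint8, red, green, blue); there is no depth.
- bot.camera_params(name): a dict with "K" (3x3 intrinsics, pixels), "extrinsics" (4x4, takes a point from camera to world coordinates). Camera axes: x right, y down, z forward; pixel columns grow to the right and rows downward; lengths in mm; the calibration is good to about 2 mm. A picture is of the moment at which its call begins. camera_params takes no time and is no camera call.
- bot.job_done(): hands the job in, once; it reports no verdict.
The state is a dict: "t": time; "qpos": joint angles; "joint_velocities": joint speeds; "tau": joint torques, N m; "position": TCP position; "tcp_rot": TCP orientation; "contact_force": force on the tool from outside, world axes, zero at the start; "torque": the same for the moment, N m; "opening": opening from 0.0 (shut) to 1.0 (fully open).
Only numpy, scipy, OpenCV 4.12 (cv2) and the standard library are available. Lean on these libraries where they do the work, as an engineer would, in place of code of your own. Each camera call takes 0.05 s, during which the arm holds its last target.

## Working session

There is one attempt and no reset: what is moved stays moved. The work goes in short steps, Python scripts to look and compute and a tool call to move; the robot and the scene stay as the last step left them, time stands still between calls to the robot, and variables do not carry over. Pictures are saved under pics/ and viewed, and the job is handed in when it is done.

Besides the shell and the picture viewer there is one more tool, called after "Request:" as name([rows], argument=value, ...), one row to a line, values as JSON. play_rows: Moves the arm, as the interface text tells. Shift numbers are shares of 0.05 m and turn numbers shares of 0.1 rad, none past 1 either way. Its arguments: {"type":"object","properties":{"dp":{"type":"array"},"yaw":{"type":"array"},"hand":{"type":"number"},"newtons":{"type":"number"}},"required":["dp","yaw"]}

```bash
ls; mkdir -p pics; python3 - <<'E'
from plant import bot
import cv2, numpy as np
np.set_printoptions(precision=3,suppress=True)
print(bot.state())
for n in("scene","top"):
    p=bot.camera_params(n);print(n,np.array(p["K"]),np.array(p["extrinsics"]))
    cv2.imwrite(f"pics/{n}0.png",bot.grab_frame(n)[:,:,::-1])
E
```

```text
pics
{'t': 0.0, 'qpos': array([-1.287,  0.522, -0.036,  1.6  ,  0.021,  1.021, -0.113]), 'joint_velocities': array([-0.001, -0.   ,  0.001,  0.   ,  0.001,  0.001,  0.001]), 'tau': array([  0.   , -92.711,   1.98 , -36.991,   0.018,   0.008,   0.   ]), 'position': array([216.426, 585.969, 204.53 ]), 'tcp_rot': array([-0.553, -3.092,  0.002]), 'contact_force': array([-0.398, -0.647, -0.928]), 'torque': array([ 0.025, -0.021,  0.002]), 'opening': 0.9984397773869843}
scene [[455.74    0.    320.955]
 [  0.    455.74  242.525]
 [  0.      0.      1.   ]] [[  -0.472    0.762   -0.444 1030.873]
 [   0.882    0.409   -0.236  222.49 ]
 [   0.002   -0.503   -0.864  927.557]
 [   0.       0.       0.       1.   ]]
top [[465.042   0.    317.199]
 [  0.    465.042 244.934]
 [  0.      0.      1.   ]] [[   0.01    -0.997    0.074  523.951]
 [  -1.      -0.009    0.004  -35.414]
 [  -0.003   -0.074   -0.997 1010.453]
 [   0.       0.       0.       1.   ]]
```

View pics/top0.png

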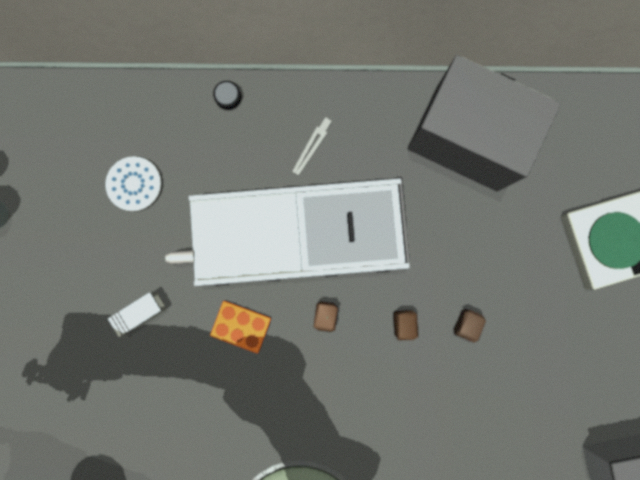

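View pics/scene0.png

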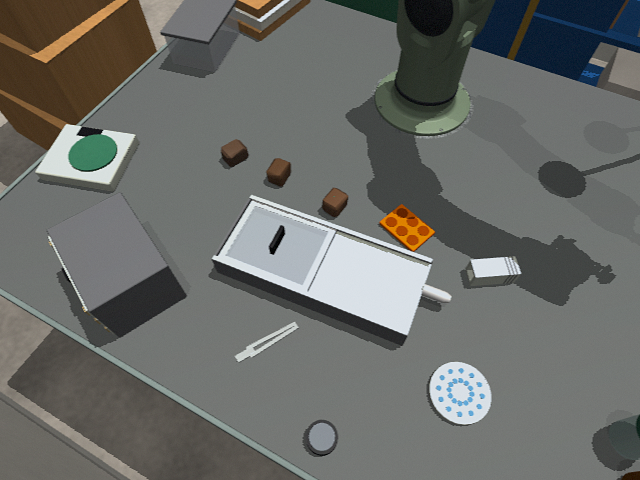

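The top view shows the case centred near (300,232) with its port at left (180,258). There are three lumps at (327,316), (405,325) and (470,325). The cartridge is at (135,313) with its mouth towards upper right, and the fin is at (351,227). Next I'll measure these.

```bash
cat > h.py <<'E'
import numpy as np, cv2
from plant import bot
np.set_printoptions(precision=2,suppress=True)
def cam(n):
    p=bot.camera_params(n);return np.array(p["K"]),np.array(p["extrinsics"])
def ray(n,u,v,z):
    K,E=cam(n);d=E[:3,:3]@np.linalg.solve(K,[u,v,1.]);o=E[:3,3]
    return (o+d*(z-o[2])/d[2])
def proj(n,P):
    K,E=cam(n);c=E[:3,:3].T@(np.asarray(P,float)-E[:3,3]);q=K@c;return q[:2]/q[2]
def crop(n,im,x0,y0,x1,y1,s,out):
    c=cv2.resize(im[y0:y1,x0:x1,::-1],None,fx=s,fy=s,interpolation=cv2.INTER_CUBIC);cv2.imwrite(out,c)
def brown(im):
    h=cv2.cvtColor(im,cv2.COLOR_RGB2HSV);r=im.astype(int)
    m=((r[:,:,0]-r[:,:,2]>18)&(h[:,:,1]>70)&(r[:,:,0]<150)).astype(np.uint8)
    return m
def st():
    s=bot.state()
    from scipy.spatial.transform import Rotation as R
    M=R.from_rotvec(s["tcp_rot"]).as_matrix()
    return s,M
E
python3 - <<'E'
from h import *
for n in("top","scene"):
    im=cv2.imread(f"pics/{n}0.png")[:,:,::-1]
    m=brown(im);cs,_=cv2.findContours(m,0,2)
    for c in cs:
        a=cv2.contourArea(c)
        if 150<a<2500:
            r=cv2.minAreaRect(c);print(n,a,r, ray(n,*r[0],35 if n=="top" else 25))
im=cv2.imread("pics/top0.png")[:,:,::-1]
crop("top",im,95,170,275,345,4.4,"pics/c1.png")
crop("top",im,275,170,495,345,3.6,"pics/c2.png")
im=cv2.imread("pics/scene0.png")[:,:,::-1]
crop("top",im,205,130,365,290,3.7,"pics/c3.png")
crop("top",im,370,190,530,350,3.7,"pics/c4.png")
E
```

```text
top 559.5 ((405.6903381347656, 325.16497802734375), (28.356327056884766, 22.300325393676758), 85.91438293457031) [ 430.94 -217.23   35.  ]
top 538.5 ((470.4822692871094, 325.24261474609375), (23.230770111083984, 27.615388870239258), 22.61986541748047) [ 432.11 -351.58   35.  ]
top 517.5 ((325.4594421386719, 316.24322509765625), (21.04306983947754, 27.619029998779297), 9.462322235107422) [447.65 -50.56  35.  ]
scene 459.0 ((334.6463623046875, 201.31707763671875), (21.083457946777344, 25.924846649169922), 38.65980911254883) [450.12 -48.94  25.  ]
scene 409.5 ((278.3103332519531, 171.22413635253906), (21.912050247192383, 25.068870544433594), 21.801406860351562) [ 434.94 -216.47   25.  ]
scene 271.5 ((232.53671264648438, 148.7110137939453), (15.035737037658691, 23.569534301757812), 61.69924545288086) [ 427.18 -359.6    25.  ]
scene 401.5 ((522.4656982421875, 28.776351928710938), (7.551145076751709, 65.08572387695312), 22.71441078186035) [-420.48  168.48   25.  ]
scene 585.0 ((276.06756591796875, 21.46432876586914), (26.961944580078125, 75.358642578125), 73.46515655517578) [ -84.21 -534.74   25.  ]
scene 308.5 ((258.5, 8.5), (17.0, 47.0), 90.0) [-115.57 -620.38   25.  ]
```

View pics/c1.png

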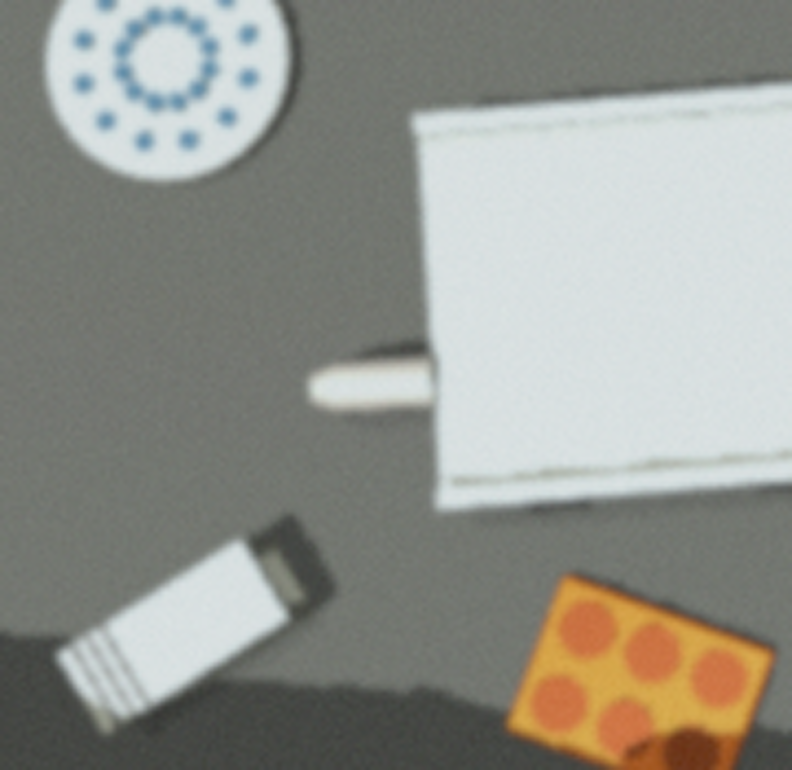

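View pics/c2.png

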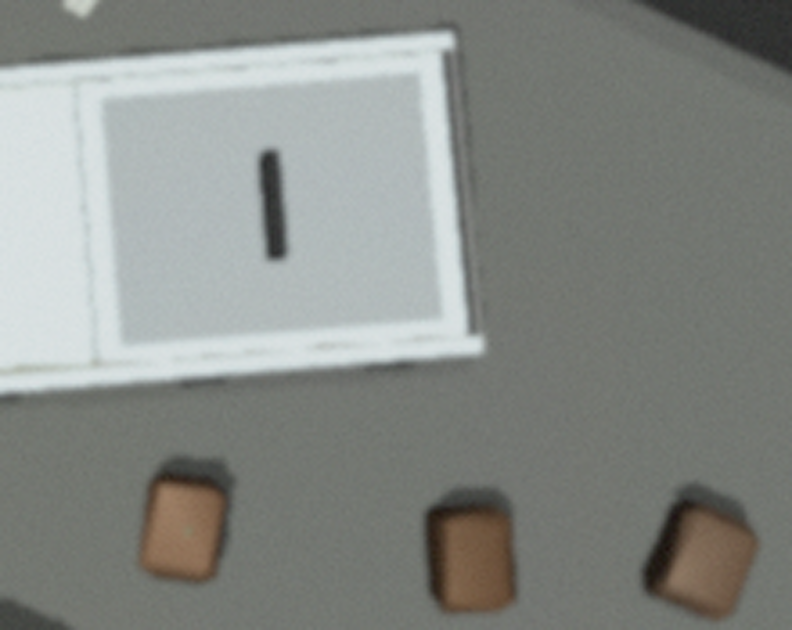

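View pics/c3.png

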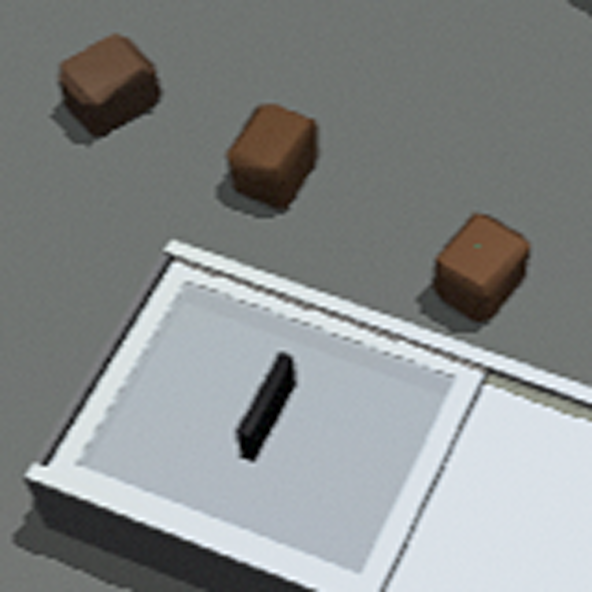

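View pics/c4.png

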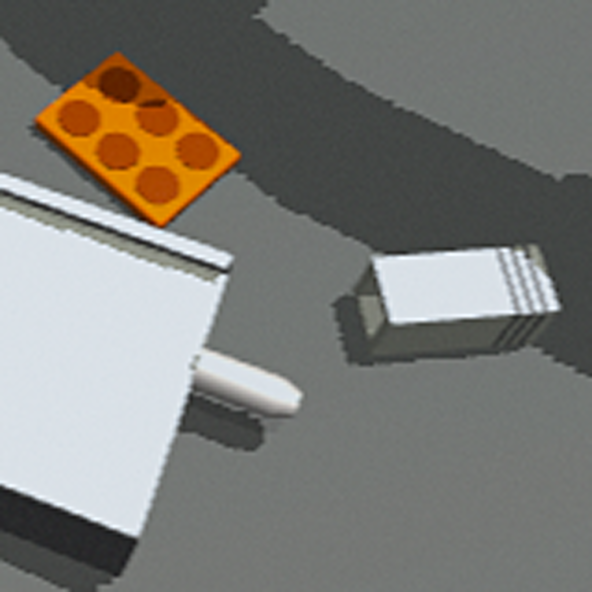

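```bash
python3 - <<'E'
from h import *
def px(x0,y0,s,p): return ((p[0]+.5)/s-.5+x0,(p[1]+.5)/s-.5+y0)
c1=lambda *p:px(95,170,4.4,p); c2=lambda *p:px(275,170,3.6,p); c3=lambda *p:px(205,130,3.7,p); c4=lambda *p:px(370,190,3.7,p)
T=[ray("top",*c,67)[:2] for c in (c1(413,113),c1(437,510),c2(455,33),c2(485,355))]
S=[ray("scene",*c,67)[:2] for c in (c4(138,540),c4(232,258),c3(30,470),c3(172,242))]
for n,P in (("top",T),("scene",S)):
    P=np.array(P);print(n,P.tolist());
    ctr=P.mean(0);dy=(P[0]+P[1]-P[2]-P[3])/2;dx=(P[0]+P[2]-P[1]-P[3])/2
    print("ctr",ctr,"len",np.linalg.norm(dy),np.linalg.norm(dx),"yaw",np.arctan2(-dy[0],dy[1]),np.arctan2(dx[1],dx[0]))
# port tip & root axis at z=38
print("port top tip",ray("top",*c1(308,387),38),"root",ray("top",*c1(432,384),38))
print("port scene tip",ray("scene",*c4(300,402),38),"root axis",ray("scene",*c4(197,370),38))
# cart top face corners z=44, ordered mouthR, mouthL...
for n,P in (("top",[c1(245,538),c1(290,617),c1(108,735),c1(57,655)]),("scene",[c4(385,325),c4(372,257),c4(540,247),c4(560,312)])):
    Q=np.array([ray(n,*c,44)[:2] for c in P]);d=(Q[0]+Q[1]-Q[2]-Q[3])/2
    print(n,"cart",Q.tolist(),"ctr",Q.mean(0),"len",np.linalg.norm(d),"mouthdir ang",np.arctan2(d[1],d[0]))
print("fin top", ray("top",*c2(270,152),92),ray("top",*c2(277,258),92))
print("fin scene", ray("scene",*c3(287,355),92),ray("scene",*c3(241,432),92))
# lumps top-view: corners
for P in ([c2(155,480),c2(226,488),c2(212,580),c2(141,570)],[c2(435,508),c2(510,510),c2(515,600),c2(442,612)],[c2(687,503),c2(757,540),c2(722,618),c2(650,590)]):
    Q=np.array([ray("top",*c,38)[:2] for c in P]);print("lump",Q.mean(0),"edges",np.linalg.norm(Q-np.roll(Q,-1,0),axis=1),"ang",[np.arctan2(*(a[::-1])) for a in (Q[0]-Q[3],Q[1]-Q[2])])
E
```

```text
top [[693.4557279959233, 233.07854455492011], [509.13265198521395, 216.47937398496842], [731.6940272308265, -202.99164360605357], [548.2197456030244, -219.193177211565]]
ctr [620.63   6.84] len 437.58274074806616 184.62853414374854 yaw 0.0884705328367791 0.08894614879282871
scene [[694.9925332437444, 234.88001542855133], [513.1066434291859, 217.37248151953182], [729.5676900691053, -200.26348353754173], [553.1012913926673, -215.56528810569006]]
ctr [622.69   9.11] len 435.63911230092526 179.92555082453117 yaw 0.08569150744810829 0.0913015568477798
port top tip [566.4  287.38  38.  ] root [568.4  228.35  38.  ]
port scene tip [564.69 285.15  38.  ] root axis [573.83 225.97  38.  ]
top cart [[494.7699910639592, 312.65094571702167], [458.09350579019736, 290.18005602703715], [402.5380429666209, 373.4232875267562], [439.3444833305076, 398.8812628856365]] ctr [448.69 343.78] len 101.28926340439305 mouthdir ang -0.9910141415952237
scene cart [[498.67617485956816, 311.5727202676628], [459.32757925906344, 290.3100160135604], [405.5012416751963, 376.4162989066143], [442.3546862040905, 398.8726966018319]] ctr [451.46 344.29] len 102.71596074178507 mouthdir ang -1.0048950810620072
fin top [658.58 -96.08  92.  ] [ 599.81 -100.19   92.  ]
fin scene [604.04 -99.52  92.  ] [661.17 -96.19  92.  ]
lump [446.96 -50.83] edges [41.21 53.14 41.19 52.03] ang [np.float64(-0.1457138286100868), np.float64(-0.14548359523800805)]
lump [ 432.67 -218.8 ] edges [43.18 51.28 42.5  59.28] ang [np.float64(0.06497480248243495), np.float64(0.04986384454770343)]
lump [ 430.97 -349.99] edges [44.98 49.12 43.85 54.38] ang [np.float64(-0.4145123354061115), np.float64(-0.4369778576208134)]
```

```bash
cat >> h.py <<'E'
CASE=np.array([621.6,8.0]);YAW=0.088
ex=np.array([np.cos(YAW),np.sin(YAW)]);ey=np.array([-np.sin(YAW),np.cos(YAW)])
def cw(x,y): return CASE+x*ex+y*ey
def go(x,y,z,ang=None):
    """ang: desired world angle of tool y"""
    s,M=st();d=np.array([x,y,z])-s["position"]
    print("pos",s["position"],"t",s["t"],"tooly ang",np.arctan2(M[1,1],M[0,1]),"tilt",M[:,2],"F",s["contact_force"],"op",s["opening"])
    print("tool dp units (total)",(M.T@d)/50)
    if ang is not None:
        a=np.arctan2(M[1,1],M[0,1]);e=(ang-a+np.pi/2)%np.pi-np.pi/2
        print("yaw units",-e/0.1)
E
python3 -c "
from h import *
print(cw(-31,220)); go(631,-98,150,np.pi/2+YAW)"
```

```text
[571.38 224.42]
pos [216.43 585.97 204.58] t 0.1 tooly ang 1.2170331564428598 tilt [-0. -0. -1.] F [-0.48  0.43 -0.11] op 1.000486132280876
tool dp units (total) [-12.52  -9.96   1.1 ]
yaw units -4.417631703520368
```

Request:
play_rows([
  [0, 0, 0],
  [0, 0, 0],
  [0, 0, 0],
  [0, 0, 0],
  [0, 0, 0],
], yaw=[-0.9, -0.9, -0.9, -0.9, -0.9], hand=90, newtons=30)

```text
t: 0.6
position: [215.9, 585.0, 202.8]
tcp_rot: [0.176, -3.135, 0.007]
contact_force: [0.5, 0.2, 0.7]
opening: 0.648
```

```bash
python3 -c "
from h import *
go(631,-98,150,np.pi/2+YAW)"
```

```text
pos [215.9  585.04 202.84] t 0.6 tooly ang 1.6826326436555588 tilt [-0. -0. -1.] F [0.45 0.22 0.67] op 0.6482313934902729
tool dp units (total) [ -6.73 -14.5    1.11]
yaw units 0.2383631686066212
```

Request:
play_rows([
  [-0.4, -0.85, 0],
  [-0.4, -0.85, 0],
  [-0.4, -0.85, 0],
  [-0.4, -0.85, 0],
  [-0.4, -0.85, 0],
  [-0.4, -0.85, 0],
  [-0.4, -0.85, 0],
  [-0.4, -0.85, 0],
], yaw=[0.1, 0.1, 0, 0, 0, 0, 0, 0])

```text
t: 1.4
position: [410.4, 254.8, 200.9]
tcp_rot: [0.165, -3.132, 0.008]
contact_force: [0.7, 0.8, -0.3]
opening: 0.646
```

```bash
python3 -c "
from h import *
go(631,-98,150,np.pi/2+YAW)"
```

```text
pos [410.37 254.84 200.92] t 1.4 tooly ang 1.6758317026580274 tilt [-0.   -0.01 -1.  ] F [ 0.65  0.81 -0.25] op 0.6460201336156142
tool dp units (total) [-3.65 -7.48  1.03]
yaw units 0.17035375863130753
```

Request:
play_rows([
  [-0.4, -0.85, 0],
  [-0.4, -0.85, 0],
  [-0.4, -0.85, 0],
  [-0.4, -0.85, 0],
  [-0.4, -0.85, 0],
  [-0.4, -0.85, 0],
  [-0.4, -0.85, 0],
  [-0.4, -0.85, 0],
], yaw=[0.2, 0, 0, 0, 0, 0, 0, 0])

```text
t: 2.2
position: [603.9, -85.3, 201.4]
tcp_rot: [0.133, -3.133, 0.008]
contact_force: [0.2, 1.2, 0.3]
opening: 0.647
```

```bash
python3 -c "
from h import *
go(631,-98,150,np.pi/2+YAW)"
```

```text
pos [603.94 -85.33 201.36] t 2.2 tooly ang 1.6558326076386438 tilt [-0.01 -0.01 -1.  ] F [0.17 1.21 0.28] op 0.6468769671215778
tool dp units (total) [-0.52 -0.29  1.03]
yaw units -0.029637191562528198
```

Request:
play_rows([
  [-0.5, -0.25, 0.3],
  [0, 0, 0.7],
  [0, 0, 0],
], yaw=[0, 0, 0])

```text
t: 2.5
position: [631.6, -105.2, 149.0]
tcp_rot: [0.119, -3.133, 0.012]
contact_force: [-0.6, 1.4, 0.4]
opening: 0.647
```

```bash
python3 -c "
from h import *
go(631,-98,68,np.pi/2+YAW)
for n in ('top','scene'):
    cv2.imwrite(f'pics/{n}1.png',bot.grab_frame(n)[:,:,::-1]);print(proj(n,st()[0]['position']))
"
```

```text
pos [ 631.63 -105.17  148.97] t 2.5 tooly ang 1.6468165851016012 tilt [-0.01 -0.01 -1.  ] F [-0.57  1.44  0.36] op 0.6473095581993374
tool dp units (total) [-0.01  0.16  1.62]
yaw units -0.11979741693295409
[356.59 220.89]
[270.37 219.29]
```

View pics/top1.png

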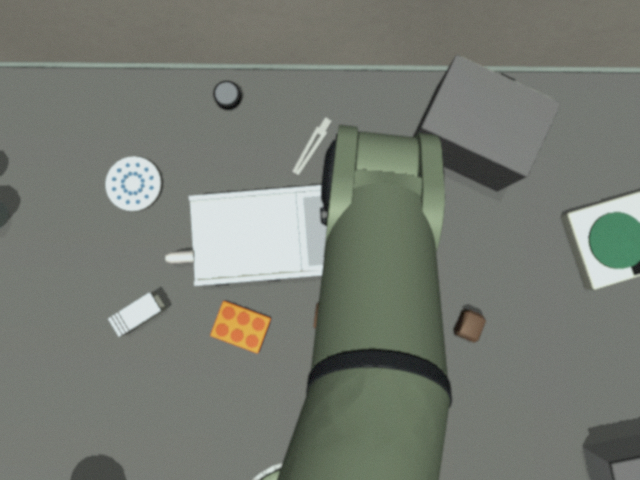

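View pics/scene1.png

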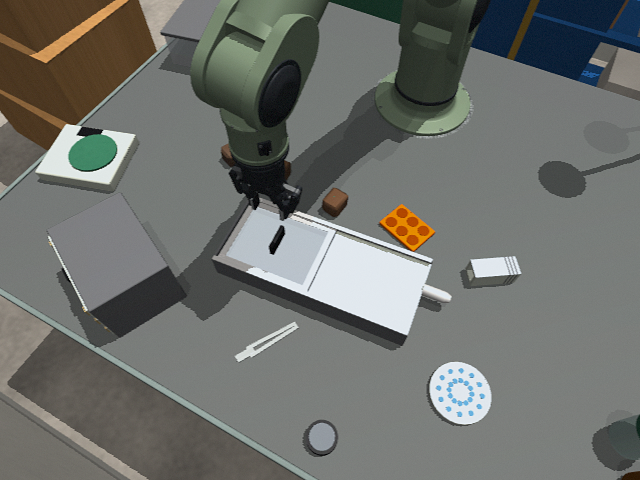

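The scene view shows the gripper straddling the fin, with fingertips at about (250,203) and (293,212). Descending now.

Request:
play_rows([
  [0, 0.15, 0],
  [0, 0, 0.5],
  [0, 0, 0.5],
  [0, 0, 0.4],
  [0, 0, 0.2],
  [0, 0, 0],
], yaw=[-0.1, 0, 0, 0, 0, 0])

```text
t: 3.2
position: [637.8, -90.7, 82.1]
tcp_rot: [-0.15, 3.125, -0.012]
contact_force: [1.0, 0.3, 0.7]
opening: 0.65
```

```bash
python3 -c "
from h import *
go(631,-98,68,np.pi/2+YAW)
n='scene';im=bot.grab_frame(n);crop(n,im,190,140,390,290,4,'pics/c5.png')
"
```

```text
pos [637.76 -90.68  82.1 ] t 3.2 tooly ang 1.6667995087808496 tilt [ 0.01 -0.01 -1.  ] F [0.96 0.34 0.72] op 0.650250471998775
tool dp units (total) [ 0.15 -0.13  0.28]
yaw units 0.08003181985952956
```

View pics/c5.png

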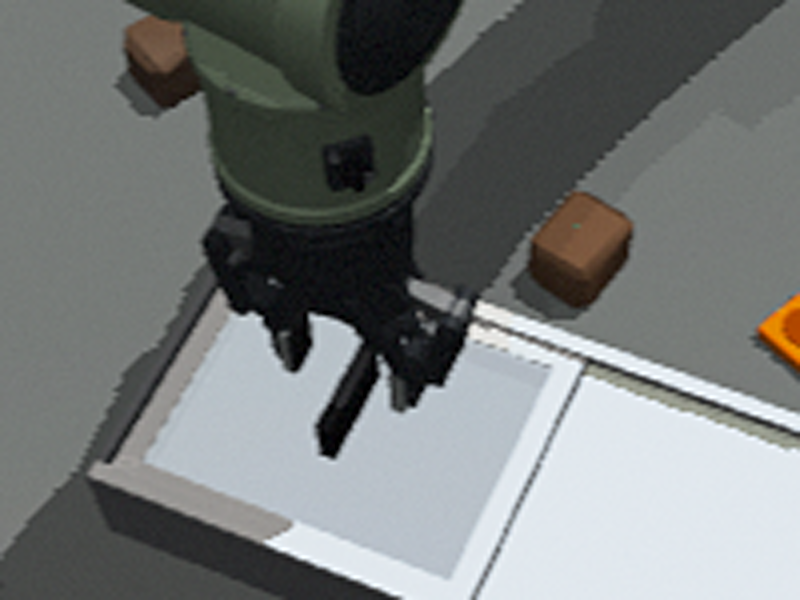

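Request:
play_rows([
  [0.1, -0.15, 0.1],
  [0, 0, 0.12],
  [0, 0, 0],
], yaw=[0, 0, 0])

```text
t: 3.55
position: [635.2, -99.3, 74.3]
tcp_rot: [-0.151, 3.12, -0.012]
contact_force: [-0.1, 0.6, -0.1]
opening: 0.646
```

Request:
play_rows([
  [0, 0, 0],
  [0, 0, 0],
  [0, 0, 0],
  [0, 0, 0],
  [0, 0, 0],
  [0, 0, 0],
], yaw=[0, 0, 0, 0, 0, 0], hand=255, newtons=30)

```text
t: 4.15
position: [635.7, -99.5, 75.1]
tcp_rot: [-0.15, 3.119, -0.013]
contact_force: [-0.3, 0.2, -0.8]
opening: 0.003
```

```bash
python3 -c "
from h import *
go(631,-98,68,np.pi/2+YAW)
"
```

```text
pos [635.65 -99.47  75.09] t 4.15 tooly ang 1.6668589687408106 tilt [ 0.02 -0.01 -1.  ] F [-0.33  0.24 -0.76] op 0.0026209083622704783
tool dp units (total) [0.09 0.04 0.14]
yaw units 0.08062641945913995
```

```bash
python3 -c "
from h import *
for n,b in (('scene',(190,140,390,290)),('top',(270,150,470,300))):
  im=bot.grab_frame(n);crop(n,im,*b,4,f'pics/c6{n}.png')
"
```

```text
(no output)
```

View pics/c6scene.png

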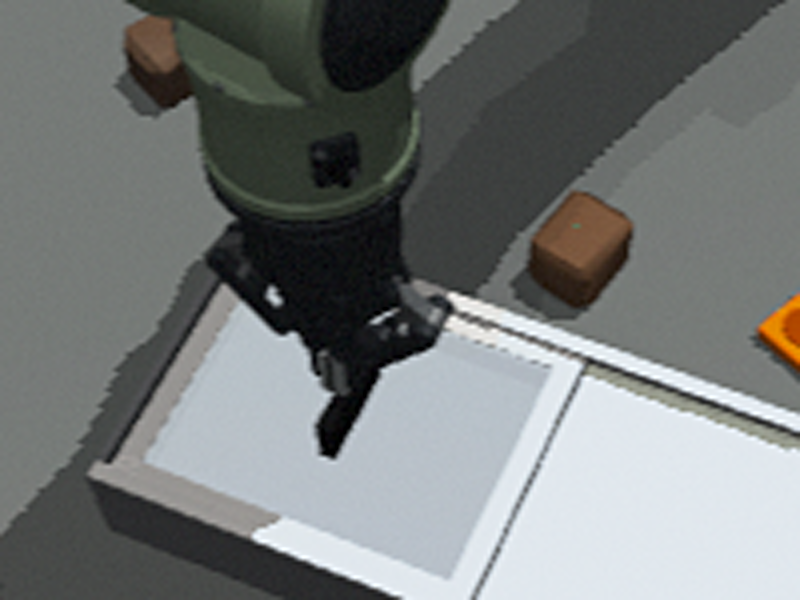

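Request:
play_rows([
  [0.05, 0.2, 0.1],
  [0, 0.3, 0.05],
  [0, 0.3, 0],
  [0, 0, 0],
], yaw=[0, 0, 0, 0])

```text
t: 4.65
position: [628.5, -55.2, 66.1]
tcp_rot: [-0.151, 3.12, -0.011]
contact_force: [-0.1, 0.7, 1.0]
opening: -0.003
```

```bash
python3 -c "
from h import *
go(631,-98,68,np.pi/2+YAW)
for n,b in (('scene',(190,140,390,290)),):
  im=bot.grab_frame(n);crop(n,im,*b,4,f'pics/c7{n}.png')
"
```

```text
pos [628.5  -55.22  66.08] t 4.65 tooly ang 1.6676081913706684 tilt [ 0.02 -0.01 -1.  ] F [-0.1   0.69  0.97] op -0.0030233951406061616
tool dp units (total) [ 0.03 -0.86 -0.03]
yaw units 0.08811864575771766
```

View pics/c7scene.png

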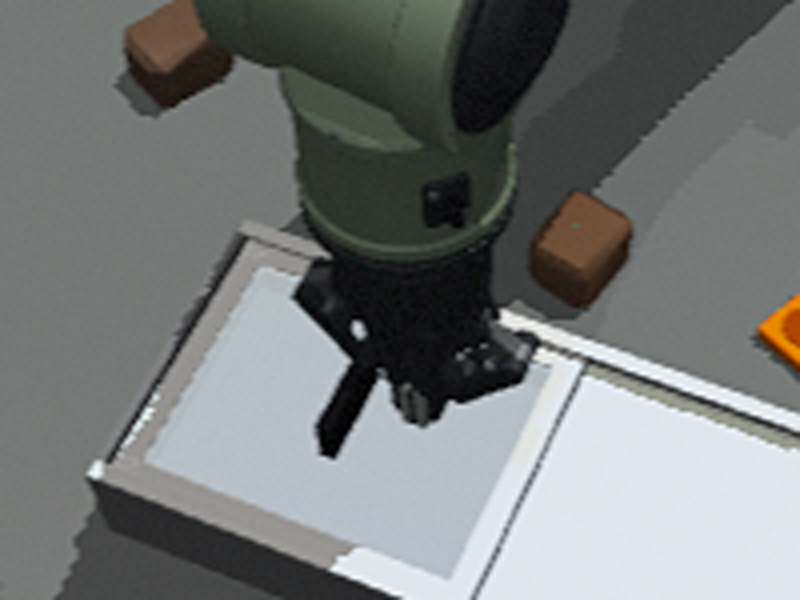

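```bash
python3 -c "
from h import *
for p in ([628.5,-55.2,66.1],[635.6,-99.5,75.1]):
  q=proj('scene',p); print(q,(q-[190,140])*4, proj('top',p))
for z in(60,66,75,85,95,105): print(z,ray('scene',293.7,245,z), ray('scene',190+340/4,140+390/4,z))
im=bot.grab_frame('top');crop('top',im,250,150,450,300,4,'pics/c8.png')
"
```

```text
[294.92 248.53] [419.68 434.13] [328.7  228.13]
[275.36 240.6 ] [341.43 402.4 ] [350.72 224.35]
60 [619.19 -63.95  60.  ] [ 622.14 -110.01   60.  ]
66 [622.03 -61.97  66.  ] [ 624.97 -107.71   66.  ]
75 [626.3 -59.   75. ] [ 629.21 -104.26   75.  ]
85 [631.05 -55.7   85.  ] [ 633.92 -100.43   85.  ]
95 [635.8  -52.39  95.  ] [638.63 -96.6   95.  ]
105 [640.54 -49.09 105.  ] [643.34 -92.76 105.  ]
```

View pics/c8.png

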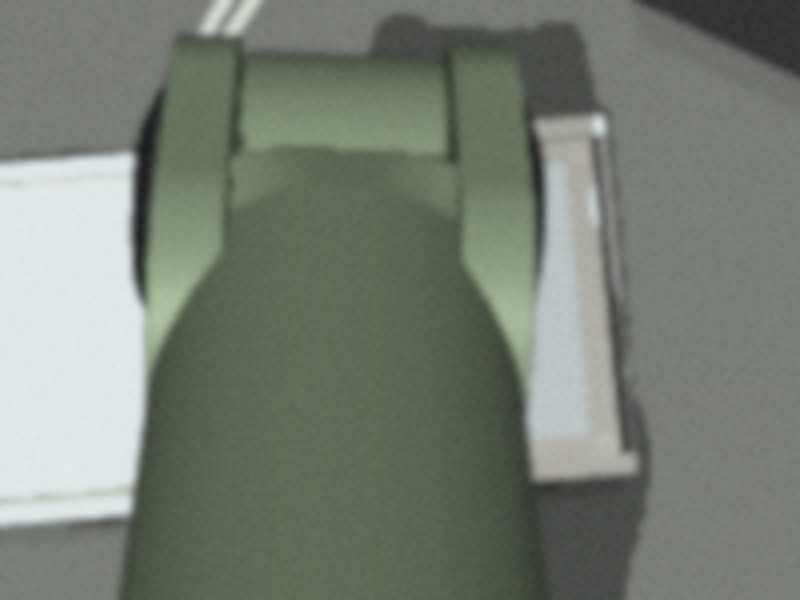

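```bash
python3 -c "
from h import *
im=bot.grab_frame('scene').copy()
x0,y0,s=245,190,8
c=cv2.resize(im[y0:y0+75,x0:x0+100,::-1],None,fx=s,fy=s,interpolation=cv2.INTER_CUBIC)
def dot(P,col):
    q=(proj('scene',P)-[x0,y0]+.5)*s;cv2.circle(c,tuple(int(v) for v in q),4,col,-1)
p=st()[0]['position']
dot(p,(0,0,255));dot(p+[0,0,20],(0,255,255))
f=cw(9,-106.4)
for a in(-30,30):
  for z in(60,92):
    dot([*(f+a*ex),z],(0,255,0))
cv2.imwrite('pics/c9.png',c)
"
```

```text
(no output)
```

View pics/c9.png

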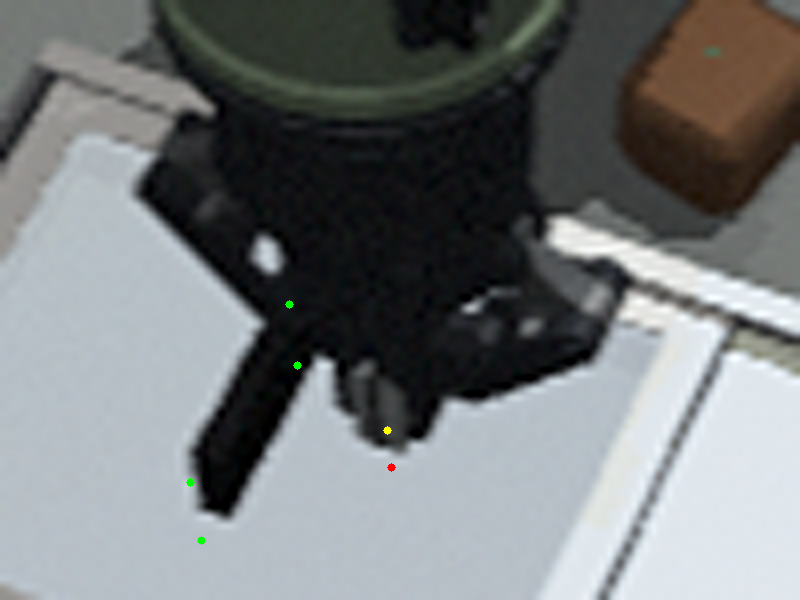

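```bash
python3 -c "
from h import *
for e in (ex*30,-ex*30):
  for w in(-5,5):
    for z in(60,92):
      q=proj('scene',[*(cw(0,-106)+e+w*ey),z]);print(e[0],w,z,(q-[245,190]+.5)*8)
print((proj('scene',[*cw(0,-220),60])-[190,140]+.5)*4,(proj('scene',[*cw(0,-106),60])-[190,140]+.5)*4)
"
```

```text
29.883914942572506 -5 60 [201.47 508.04]
29.883914942572506 -5 92 [189.89 449.52]
29.883914942572506 5 60 [234.6  520.76]
29.883914942572506 5 92 [223.94 462.48]
-29.883914942572506 -5 60 [297.   334.94]
-29.883914942572506 -5 92 [288.41 273.22]
-29.883914942572506 5 60 [329.4  346.97]
-29.883914942572506 5 92 [321.7  285.47]
[170.47 344.3 ] [353.13 413.24]
```

Request:
play_rows([
  [0, 0, 0.06],
  [0, 0, 0.06],
], yaw=[0, 0])

```text
t: 5.0
position: [629.3, -60.0, 60.6]
tcp_rot: [-0.145, 3.118, -0.015]
contact_force: [-0.6, -0.1, -0.1]
opening: -0.002
```

```bash
python3 -c "
from h import *
go(631,-98,68,np.pi/2+YAW)
n='scene'
im=bot.grab_frame(n);crop(n,im,245,190,345,265,8,f'pics/c10.png')
"
```

```text
pos [629.31 -59.95  60.56] t 5.0 tooly ang 1.6636198931921824 tilt [ 0.02 -0.01 -1.  ] F [-0.56 -0.11 -0.09] op -0.0020621413916052807
tool dp units (total) [ 0.03 -0.76 -0.14]
yaw units 0.04823566397285761
```

View pics/c10.png

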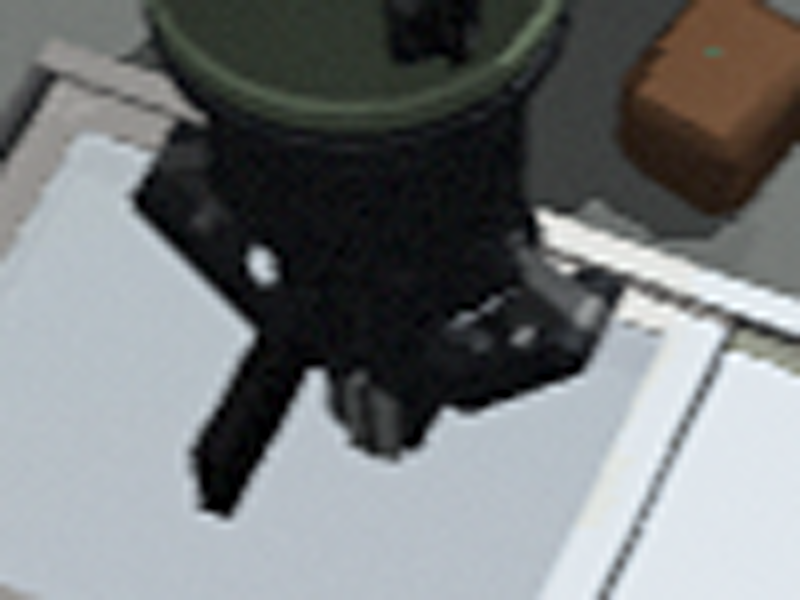

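Request:
play_rows([
  [0, 0, 0.06],
  [0, 0, 0],
], yaw=[0, 0])

```text
t: 5.25
position: [629.0, -60.7, 56.5]
tcp_rot: [-0.143, 3.119, -0.015]
contact_force: [-0.1, 0.4, -0.5]
opening: 0.0
```

Request:
play_rows([
  [0, 0, 0.06],
  [0, 0, 0],
], yaw=[0, 0])

```text
t: 5.45
position: [629.0, -61.0, 53.1]
tcp_rot: [-0.143, 3.12, -0.015]
contact_force: [0.2, 0.2, -1.0]
opening: -0.001
```

Request:
play_rows([
  [0, 0, 0.06],
  [0, 0, 0],
], yaw=[0, 0])

```text
t: 5.65
position: [629.1, -61.1, 49.8]
tcp_rot: [-0.143, 3.12, -0.015]
contact_force: [-0.5, 0.0, -0.1]
opening: 0.0
```

Request:
play_rows([
  [0, 0, 0.06],
  [0, 0, 0],
], yaw=[0, 0])

```text
t: 5.85
position: [629.1, -61.1, 46.6]
tcp_rot: [-0.143, 3.12, -0.015]
contact_force: [-0.2, 0.3, -0.0]
opening: 0.0
```

```bash
python3 -c "
from h import *
go(631,-98,68,np.pi/2+YAW)
n='scene'
im=bot.grab_frame(n);crop(n,im,245,190,345,265,8,f'pics/c11.png')
"
```

```text
pos [629.13 -61.07  46.56] t 5.85 tooly ang 1.662268110937277 tilt [ 0.02 -0.01 -1.  ] F [-0.15  0.28 -0.01] op 0.00023423090469385513
tool dp units (total) [ 0.02 -0.74 -0.42]
yaw units 0.03471784142380363
```

View pics/c11.png

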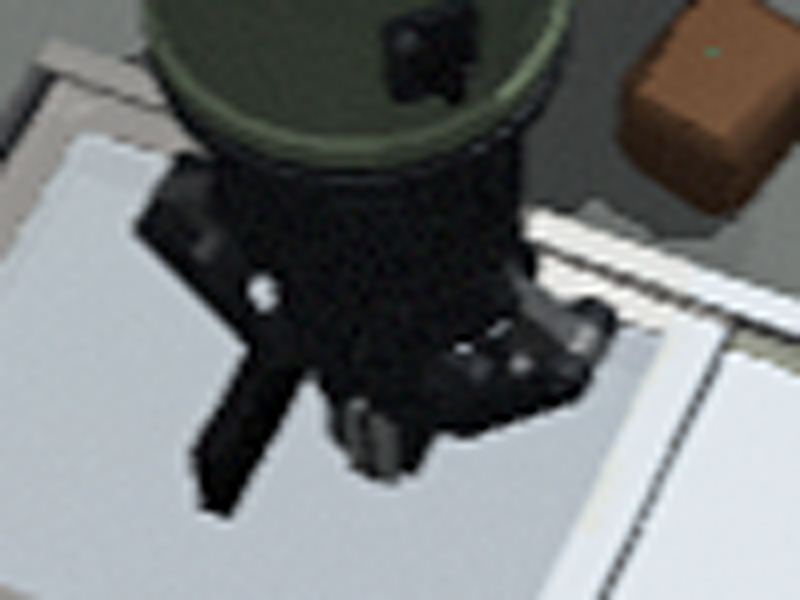

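Request:
play_rows([
  [0, 0, 0.06],
  [0, 0, 0],
], yaw=[0, 0])

```text
t: 6.1
position: [629.4, -61.1, 43.7]
tcp_rot: [-0.143, 3.119, -0.015]
contact_force: [-0.2, 0.3, 0.4]
opening: 0.0
```

Request:
play_rows([
  [0, 0, 0.06],
  [0, 0, 0],
], yaw=[0, 0])

```text
t: 6.3
position: [629.5, -61.1, 40.4]
tcp_rot: [-0.143, 3.119, -0.015]
contact_force: [0.1, 0.1, -0.1]
opening: -0.001
```

```bash
python3 -c "
from h import *
print((proj('scene',[629.1,-61,46.6])-[245,190]+.5)*8)
for z in(45,55,65,75,85): print(z,ray('scene',293.3,249.8,z))
n='scene'
im=bot.grab_frame(n);crop(n,im,245,190,345,265,8,f'pics/c12.png')
"
```

```text
[387.41 499.98]
45 [623.14 -63.56  45.  ]
55 [627.76 -60.32  55.  ]
65 [632.38 -57.08  65.  ]
75 [637.   -53.84  75.  ]
85 [641.62 -50.6   85.  ]
```

View pics/c12.png

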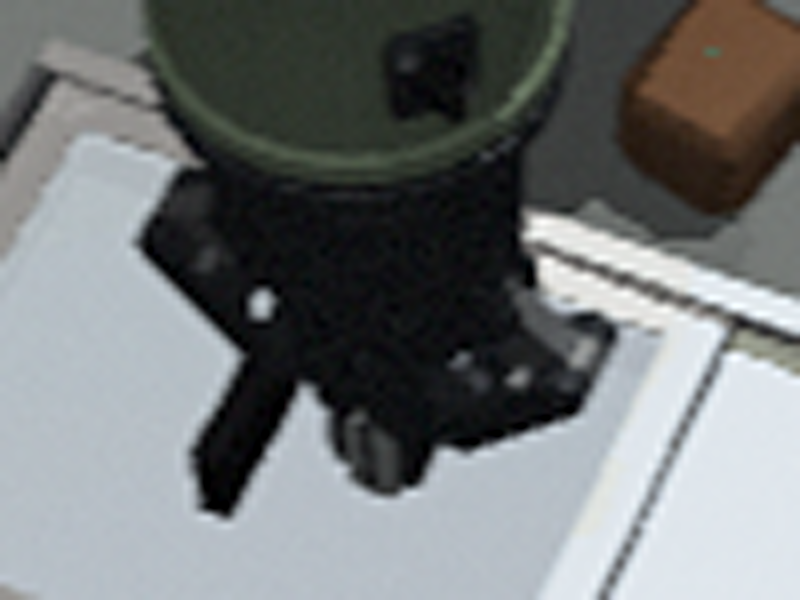

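Request:
play_rows([
  [0, -0.2, 0],
  [0, -0.2, 0],
  [0, 0, 0],
], yaw=[0, 0, 0])

```text
t: 6.65
position: [631.8, -83.0, 41.0]
tcp_rot: [-0.143, 3.118, -0.016]
contact_force: [0.7, 0.5, -0.2]
opening: -0.002
```

```bash
python3 -c "
from h import *
go(631,-98,68,np.pi/2+YAW)
n='scene'
im=bot.grab_frame(n);crop(n,im,245,190,345,265,8,f'pics/c13.png')
"
```

```text
pos [631.77 -83.    41.05] t 6.65 tooly ang 1.6623560201759173 tilt [ 0.02 -0.01 -1.  ] F [ 0.73  0.45 -0.16] op -0.0016842455290528564
tool dp units (total) [ 0.03 -0.3  -0.54]
yaw units 0.0355969338102069
```

View pics/c13.png

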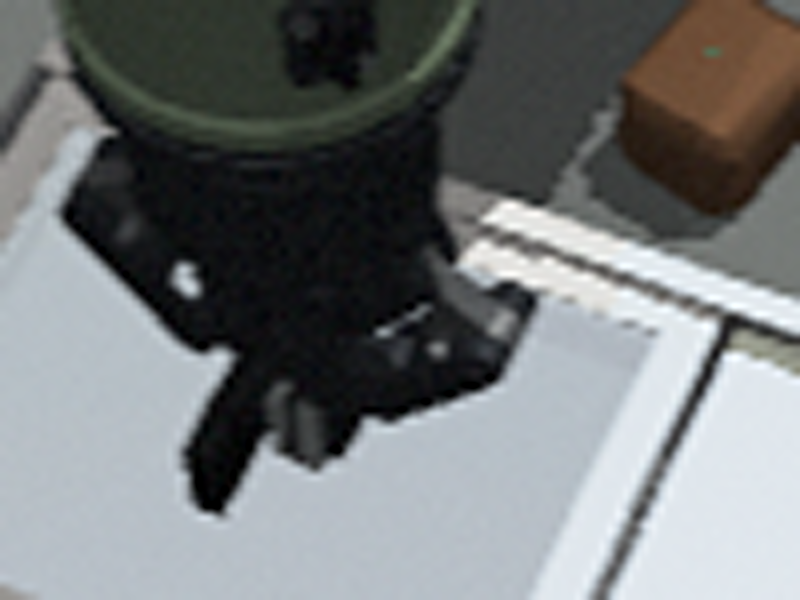

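Request:
play_rows([
  [0, 0.15, 0],
  [0, 0, 0.08],
  [0, 0, 0.08],
  [0, 0, 0],
], yaw=[0, 0, 0, 0])

```text
t: 7.1
position: [631.4, -74.2, 33.9]
tcp_rot: [-0.144, 3.118, -0.015]
contact_force: [-5.4, -2.3, 12.5]
opening: -0.001
```

Request:
play_rows([
  [0, 0, 0.08],
  [0, 0, 0],
], yaw=[0, 0])

```text
t: 7.3
position: [631.9, -74.6, 34.6]
tcp_rot: [-0.143, 3.116, -0.016]
contact_force: [-0.1, -0.7, -0.6]
opening: 0.004
```

Request:
play_rows([
  [0, 0, 0.08],
  [0, 0, 0],
], yaw=[0, 0])

```text
t: 7.5
position: [632.8, -74.5, 34.5]
tcp_rot: [-0.143, 3.114, -0.017]
contact_force: [0.4, -0.1, -0.7]
opening: 0.0
```

```bash
python3 -c "
from h import *
go(631,-98,68,np.pi/2+YAW)
n='scene'
im=bot.grab_frame(n);crop(n,im,260,200,340,260,10,f'pics/c14.png')
"
```

```text
pos [632.77 -74.54  34.46] t 7.5 tooly ang 1.6623711405410388 tilt [ 0.03 -0.01 -1.  ] F [ 0.42 -0.14 -0.66] op 0.0003181402337538723
tool dp units (total) [ 0.06 -0.47 -0.67]
yaw units 0.035748137461422136
```

View pics/c14.png

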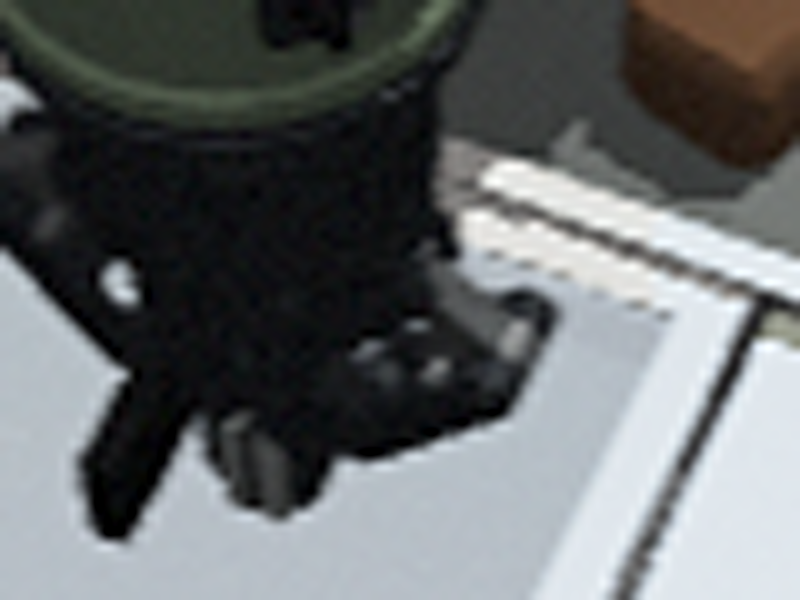

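```bash
python3 -c "
from h import *
for p in ((265,508),(275,515)):
  for z in(34.5,45,60): print(ray('scene',(p[0]+.5)/10-.5+260,(p[1]+.5)/10-.5+200,z))
"
```

```text
[627.21 -80.6   34.5 ]
[631.95 -77.04  45.  ]
[638.73 -71.94  60.  ]
[627.7  -77.71  34.5 ]
[632.44 -74.18  45.  ]
[639.21 -69.14  60.  ]
```

Request:
play_rows([
  [0, 0, -0.5],
  [0, 0, -0.6],
  [0, 0, -0.2],
  [0, -0.5, 0],
  [0, -0.6, 0],
  [0, 0, 0],
], yaw=[0, 0, 0, 0, 0, 0])

```text
t: 8.15
position: [636.1, -127.6, 99.9]
tcp_rot: [-0.15, 3.115, -0.016]
contact_force: [-0.8, 0.5, -0.7]
opening: 0.001
```

```bash
python3 -c "
from h import *
go(635,-128,42,np.pi/2+YAW)
"
```

```text
pos [ 636.13 -127.59   99.93] t 8.15 tooly ang 1.6670848923838837 tilt [ 0.02 -0.01 -1.  ] F [-0.83  0.51 -0.7 ] op 0.0005533665708627524
tool dp units (total) [0.05 0.01 1.16]
yaw units 0.08288565588987051
```

Request:
play_rows([
  [0, 0, 0.4],
  [0, 0, 0.4],
  [0, 0, 0.3],
  [0, 0, 0],
], yaw=[0, 0, 0, 0])

```text
t: 8.55
position: [637.1, -127.4, 41.3]
tcp_rot: [-0.15, 3.115, -0.015]
contact_force: [0.2, -0.1, 0.1]
opening: -0.002
```

```bash
python3 -c "
from h import *
go(635,-128,42,np.pi/2+YAW)
n='scene'
im=bot.grab_frame(n);crop(n,im,205,140,365,260,5,f'pics/c15.png')
"
```

```text
pos [ 637.1  -127.42   41.31] t 8.55 tooly ang 1.6668388281443587 tilt [ 0.02 -0.01 -1.  ] F [ 0.2  -0.08  0.06] op -0.0019271760605121817
tool dp units (total) [ 0.04 -0.01 -0.01]
yaw units 0.0804250134946205
```

View pics/c15.png

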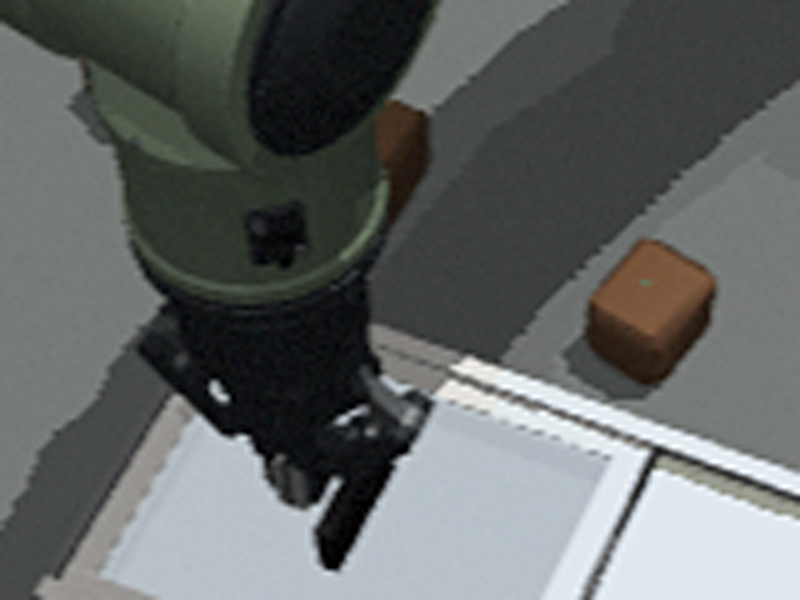

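The fingertips at about (290,490) in the crop are now on the bin-end side of the fin. Pushing it open.

Request:
play_rows([
  [0, 0.2, 0],
  [0, 0.4, 0],
  [0, 0.5, 0],
  [0, 0.5, 0],
  [0, 0.5, 0],
  [0, 0.5, 0],
  [0, 0.3, 0],
], yaw=[0.05, 0, 0, 0, 0, 0, 0])

```text
t: 9.3
position: [625.0, 20.0, 45.2]
tcp_rot: [-0.132, 3.111, -0.022]
contact_force: [0.4, -3.9, -2.2]
opening: -0.001
```

```bash
python3 -c "
from h import *
p=cw(5,76);go(*p,42,np.pi/2+YAW)
n='scene'
im=bot.grab_frame(n);cv2.imwrite('pics/s16.png',im[:,:,::-1])
"
```

```text
pos [624.96  20.04  45.19] t 9.3 tooly ang 1.6552550068702632 tilt [ 0.03 -0.01 -1.  ] F [ 0.41 -3.85 -2.25] op -0.0013245128159674092
tool dp units (total) [-0.01  1.29  0.04]
yaw units -0.03541319924633468
```

View pics/s16.png

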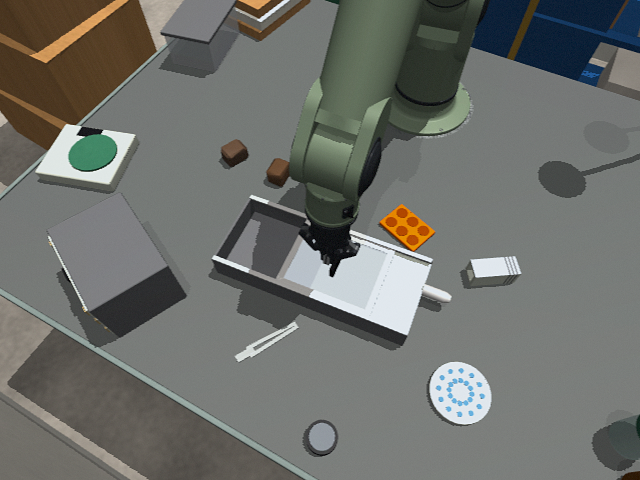

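The door is moving; about 60 mm remains.

Request:
play_rows([
  [0, 0.4, 0],
  [0, 0.4, 0],
  [0, 0.15, 0],
  [0, 0.1, 0],
], yaw=[0, 0, 0, 0])

```text
t: 9.75
position: [620.7, 73.8, 45.9]
tcp_rot: [-0.132, 3.109, -0.024]
contact_force: [0.2, -2.1, -0.8]
opening: 0.002
```

Request:
play_rows([
  [0, 0.1, 0],
  [0, 0.1, 0],
], yaw=[0, 0])

```text
t: 9.95
position: [620.2, 79.0, 46.0]
tcp_rot: [-0.126, 3.11, -0.031]
contact_force: [1.8, -31.2, -1.4]
opening: -0.001
```

Request:
play_rows([
  [0, 0.1, 0],
  [0, 0.1, 0],
], yaw=[0, 0])

```text
t: 10.15
position: [620.1, 78.4, 46.1]
tcp_rot: [-0.114, 3.11, -0.046]
contact_force: [0.4, -21.2, 1.9]
opening: 0.0
```

Request:
play_rows([
  [0, -0.2, 0],
  [0, -0.2, 0],
  [0, 0, -0.6],
  [0, 0, -0.8],
  [0, 0, -0.8],
  [0.8, -0.5, 0],
  [0.8, -0.5, 0],
], yaw=[0, 0, 0, 0, 0, 0, 0], hand=0)

```text
t: 10.85
position: [544.9, 3.2, 160.2]
tcp_rot: [-0.113, 3.106, -0.044]
contact_force: [0.6, -1.3, 1.1]
opening: 1.003
```

```bash
python3 -c "
from h import *
go(447,-50.5,100,np.pi/2-0.146)
for n in('scene','top'):
  im=bot.grab_frame(n);cv2.imwrite(f'pics/{n}17.png',im[:,:,::-1])
"
```

```text
pos [544.9    3.17 160.24] t 10.85 tooly ang 1.6428792770403176 tilt [ 0.03 -0.03 -1.  ] F [ 0.58 -1.3   1.08] op 1.0031056247412693
tool dp units (total) [ 2.07 -0.89  1.16]
yaw units 2.180829502454209
```

View pics/top17.png

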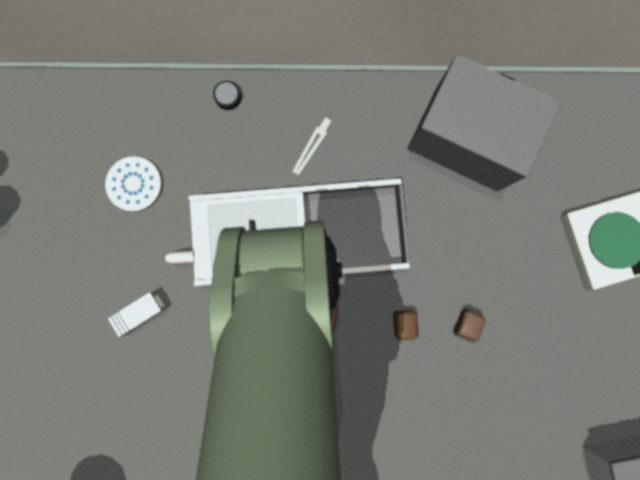

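View pics/scene17.png

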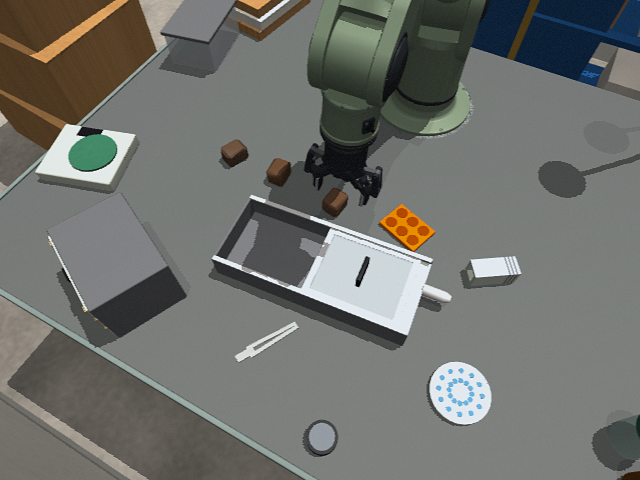

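Door is fully open: the fin is at (362,270) in the scene view and the bin is empty. Next is the nearest lump.

Request:
play_rows([
  [0.7, -0.3, 0],
  [0.7, -0.3, 0],
  [0.6, -0.2, 0],
  [0, 0, 0],
], yaw=[0.8, 0.8, 0.6, 0])

```text
t: 11.35
position: [439.5, -41.2, 159.0]
tcp_rot: [0.253, 3.093, -0.035]
contact_force: [0.4, -0.2, 0.2]
opening: 0.998
```

```bash
python3 -c "
from h import *
go(448,-50,100,np.pi/2-0.146)
"
```

```text
pos [439.49 -41.24 159.01] t 11.35 tooly ang 1.4069968614610475 tilt [ 0.04 -0.03 -1.  ] F [ 0.37 -0.2   0.25] op 0.9978678716681434
tool dp units (total) [-0.15 -0.12  1.19]
yaw units -0.1779946533384913
```

Request:
play_rows([
  [-0.1, -0.1, 0.5],
  [0, 0, 0.6],
  [0, 0, 0],
], yaw=[-0.15, 0, 0])

```text
t: 11.65
position: [448.1, -48.4, 104.9]
tcp_rot: [0.229, 3.089, -0.032]
contact_force: [0.4, -0.0, 1.5]
opening: 1.0
```

```bash
python3 -c "
from h import *
go(448,-50,60,np.pi/2-0.146)
n='scene';im=bot.grab_frame(n);crop(n,im,270,120,400,230,6,'pics/c18.png')
"
```

```text
pos [448.13 -48.44 104.92] t 11.65 tooly ang 1.4226957064103374 tilt [ 0.04 -0.02 -1.  ] F [ 0.37 -0.04  1.54] op 0.9999093990030006
tool dp units (total) [ 0.04 -0.02  0.9 ]
yaw units -0.021006203845592708
```

View pics/c18.png

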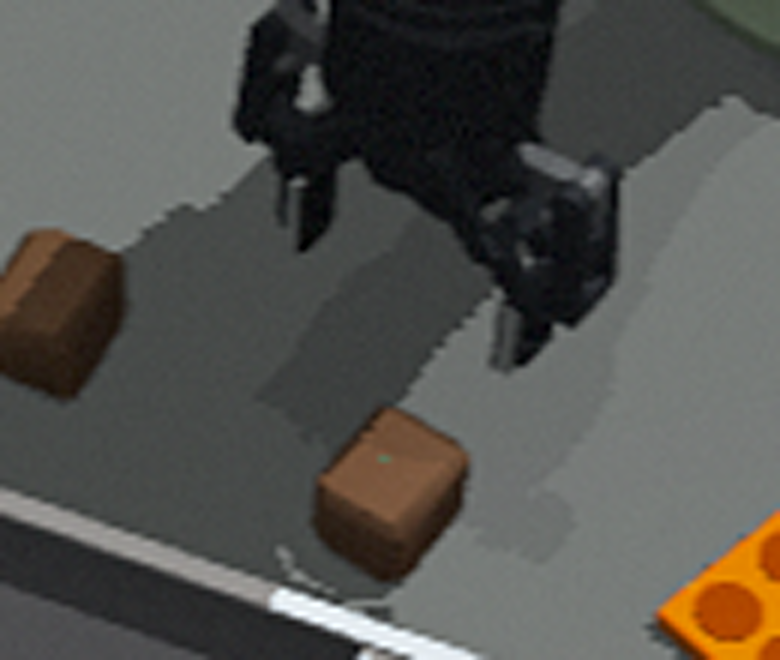

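```bash
python3 -c "
from h import *
f=lambda p:((p[0]+.5)/6-.5+270,(p[1]+.5)/6-.5+120)
for z in(105,118,130,143):
  a=ray('scene',*f((303,250)),z);b=ray('scene',*f((505,370)),z);print(z,(a+b)/2,np.linalg.norm(a-b),np.arctan2(b[1]-a[1],b[0]-a[0]))
for P in([447,-50.5,42],): print((proj('scene',P)-[270,120]+.5)*6)
im=cv2.imread('pics/scene17.png')[:,:,::-1]
"
```

```text
105 [424.07 -59.6  105.  ] 96.07709913329563 1.409188196921453
118 [433.66 -55.14 118.  ] 94.55866076809733 1.409188196921453
130 [442.51 -51.03 130.  ] 93.1570253540682 1.4091881969214533
143 [452.1  -46.57 143.  ] 91.63858698886996 1.4091881969214521
[392.16 458.95]
```

Request:
play_rows([
  [0, -0.05, 0.5],
  [0, 0, 0.5],
  [0, 0, 0.5],
  [0, 0, 0.5],
  [0, 0, 0],
], yaw=[0, 0, 0, 0, 0])

```text
t: 12.2
position: [459.8, -52.7, 10.4]
tcp_rot: [0.227, 3.078, -0.027]
contact_force: [0.4, -0.8, 0.5]
opening: 0.999
```

```bash
python3 -c "
from h import *
go(449,-52,-25,np.pi/2-0.146)
n='scene';im=bot.grab_frame(n);crop(n,im,270,120,400,230,6,'pics/c19.png')
"
```

```text
pos [459.78 -52.66  10.4 ] t 12.2 tooly ang 1.4231642561118505 tilt [ 0.05 -0.02 -1.  ] F [ 0.42 -0.84  0.54] op 0.9993061173155862
tool dp units (total) [ 0.25 -0.01  0.69]
yaw units -0.016320706830461607
```

View pics/c19.png

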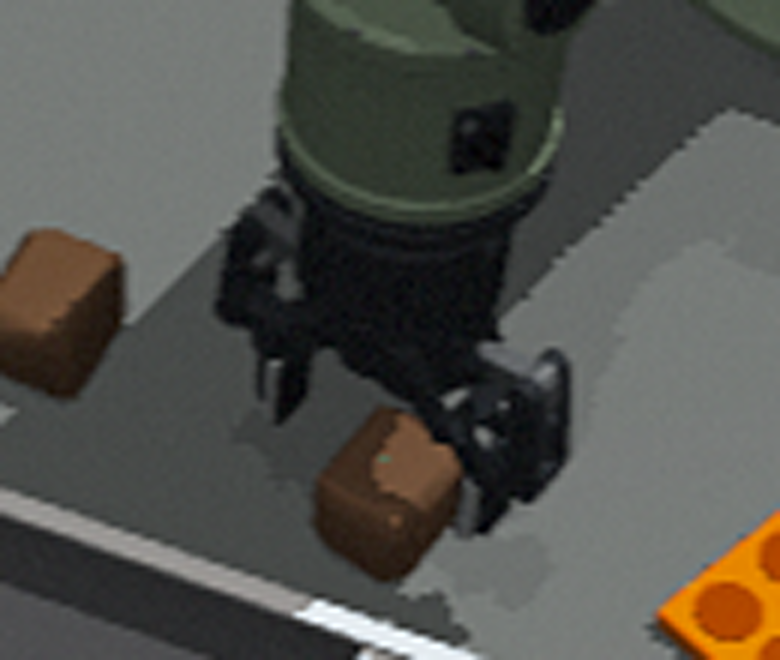

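Request:
play_rows([
  [0.2, 0, 0.2],
  [0, 0, 0.3],
  [0, 0, 0.1],
  [0, 0, 0],
], yaw=[0, 0, 0, 0])

```text
t: 12.65
position: [456.5, -51.6, -12.5]
tcp_rot: [0.226, 3.068, -0.026]
contact_force: [0.0, -0.4, 0.3]
opening: 0.996
```

```bash
python3 -c "
from h import *
go(449,-52,-25,np.pi/2-0.146)
n='scene';im=bot.grab_frame(n);crop(n,im,270,120,400,230,6,'pics/c20.png')
"
```

```text
pos [456.53 -51.64 -12.52] t 12.65 tooly ang 1.423066486805574 tilt [ 0.06 -0.02 -1.  ] F [ 0.02 -0.36  0.31] op 0.9964323023466222
tool dp units (total) [ 0.16 -0.03  0.24]
yaw units -0.017298399893226346
```

View pics/c20.png

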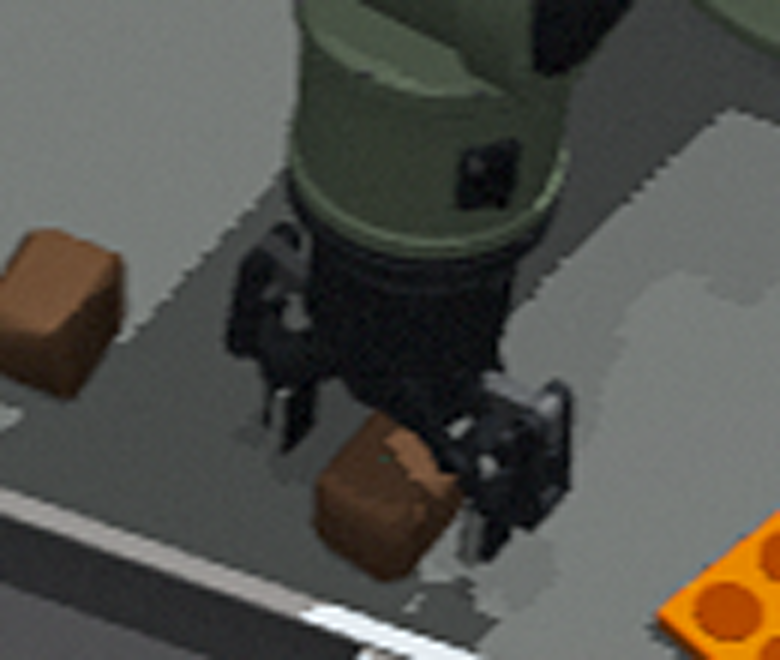

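```bash
python3 -c "
from h import *
s,M=st();print(s['qpos'],M)
"
```

```text
[-0.1   0.64  0.09  2.23 -0.13  0.21  1.52] [[-0.99  0.15  0.06]
 [ 0.15  0.99 -0.02]
 [-0.07 -0.01 -1.  ]]
```

Request:
play_rows([
  [0, 0, 0],
  [0, 0, 0],
  [0, 0, 0],
], yaw=[0, 0, 0])

```text
t: 13.0
position: [458.1, -51.6, -10.0]
tcp_rot: [0.226, 3.065, -0.025]
contact_force: [0.2, 0.5, 0.4]
opening: 0.999
```

```bash
python3 -c "
from h import *
s,M=st();print(s['qpos'],M,s['position'])
"
```

```text
[-0.1   0.64  0.09  2.22 -0.13  0.21  1.52] [[-0.99  0.15  0.07]
 [ 0.15  0.99 -0.02]
 [-0.07 -0.01 -1.  ]] [458.06 -51.6  -10.01]
```

```bash
python3 -c "
from h import *
f=lambda p:((p[0]+.5)/6-.5+270,(p[1]+.5)/6-.5+120)
for z in(0,10,20,30,40):
  a=ray('scene',*f((287,452)),z);b=ray('scene',*f((483,563)),z);print(z,(a+b)/2,np.linalg.norm(a-b),np.arctan2(b[1]-a[1],b[0]-a[0]))
"
```

```text
0 [442.67 -55.06   0.  ] 97.51872846274435 1.4551014209694118
10 [449.01 -52.07  10.  ] 96.46737834802776 1.4551014209694109
20 [455.35 -49.08  20.  ] 95.41602823331131 1.455101420969411
30 [461.69 -46.09  30.  ] 94.36467811859474 1.4551014209694113
40 [468.03 -43.09  40.  ] 93.3133280038782 1.4551014209694115
```

Request:
play_rows([
  [0, 0, 0.3],
  [0, 0, 0.3],
], yaw=[0, 0])

```text
t: 13.2
position: [462.6, -52.3, -37.2]
tcp_rot: [0.226, 3.065, -0.024]
contact_force: [0.3, -0.1, 0.6]
opening: 0.998
```

```bash
python3 -c "
from h import *
s,M=st();print(s['qpos'],M[:,2],s['position'],s['contact_force'])
"
```

```text
[-0.09  0.7   0.07  2.21 -0.15  0.16  1.53] [ 0.07 -0.02 -1.  ] [462.59 -52.27 -37.24] [ 0.29 -0.07  0.58]
```

Request:
play_rows([
  [0.05, 0, -0.15],
  [0, 0, 0],
], yaw=[0, 0])

```text
t: 13.4
position: [458.7, -51.8, -30.8]
tcp_rot: [0.227, 3.068, -0.025]
contact_force: [0.6, 1.0, 0.2]
opening: 1.001
```

```bash
python3 -c "
from h import *
s,M=st();print(s['qpos'],M[:,2],s['position'],s['contact_force'])
n='scene';im=bot.grab_frame(n);crop(n,im,270,120,400,230,6,'pics/c21.png')
"
```

```text
[-0.09  0.69  0.08  2.22 -0.15  0.17  1.53] [ 0.06 -0.02 -1.  ] [458.67 -51.84 -30.79] [0.57 1.04 0.16]
```

View pics/c21.png

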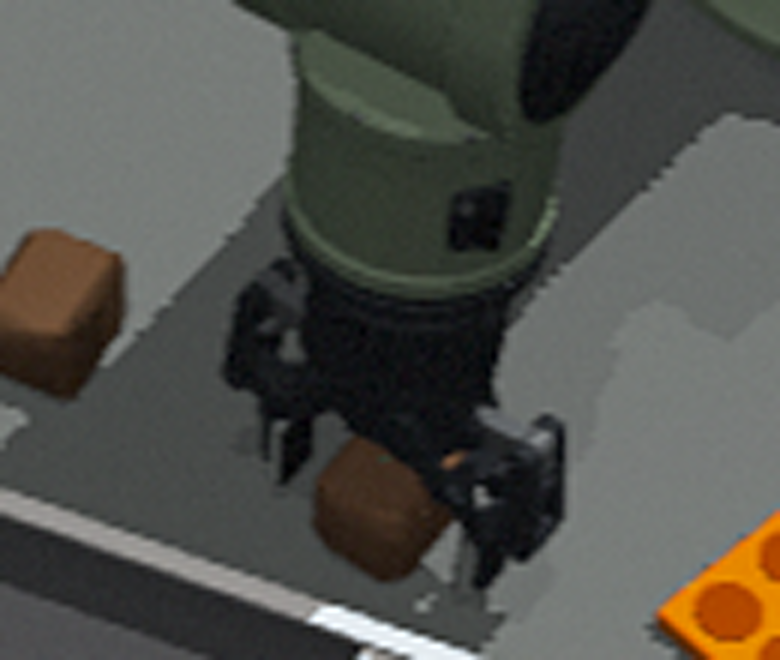

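Request:
play_rows([
  [0, 0, 0],
  [0, 0, -0.05],
  [0, 0, 0],
  [0, 0, 0],
  [0, 0, 0],
], yaw=[0, 0, 0, 0, 0], hand=255, newtons=60)

```text
t: 13.95
position: [459.4, -51.7, -26.7]
tcp_rot: [0.226, 3.066, -0.024]
contact_force: [0.1, 0.4, -2.4]
opening: 0.531
```

Request:
play_rows([
  [0, 0, -0.3],
  [-0.1, 0, -0.5],
  [-0.1, 0, -0.7],
  [-0.1, 0, -0.7],
  [0, 0, 0],
], yaw=[0, 0, 0, 0, 0])

```text
t: 14.45
position: [466.0, -51.7, 86.9]
tcp_rot: [0.227, 3.069, -0.025]
contact_force: [-0.3, 0.2, -3.5]
opening: 0.532
```

```bash
python3 -c "
from h import *
s,M=st();print(s['qpos'],M[:,2],s['position'],s['contact_force'],s['opening'])
n='scene';im=bot.grab_frame(n);crop(n,im,240,90,400,220,5,'pics/c22.png')
"
```

```text
[-0.17  0.45  0.17  2.17 -0.11  0.48  1.5 ] [ 0.06 -0.02 -1.  ] [466.01 -51.7   86.91] [-0.33  0.21 -3.55] 0.5322893072197534
```

View pics/c22.png

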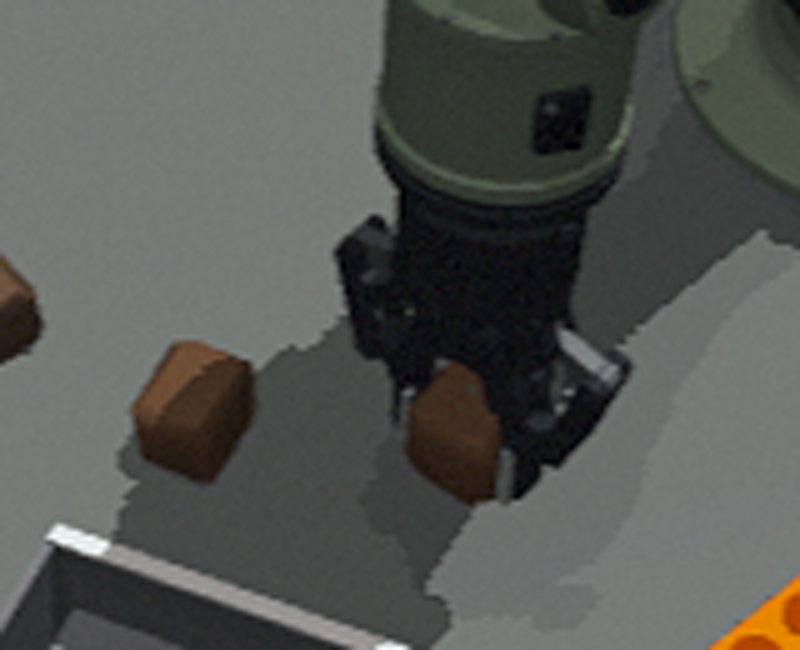

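```bash
python3 -c "
from h import *
for p in ((-42,-55),(-42,-160),(42,-108)): print(p,cw(*p))
p=cw(-42,-55)+[12.3,1.7];go(*p,87,np.pi/2+YAW)
"
```

```text
(-42, -55) [584.6  -50.48]
(-42, -160) [ 593.82 -155.07]
(42, -108) [672.93 -95.89]
pos [465.07 -51.52  85.19] t 14.5 tooly ang 1.4231275484098929 tilt [ 0.06 -0.02 -1.  ] F [-0.6   0.51 -2.72] op 0.5344311511777695
tool dp units (total) [-2.6   0.44  0.12]
yaw units -2.3566877838500377
```

Request:
play_rows([
  [-0.6, 0.1, -0.1],
  [-0.6, 0.1, 0],
  [-0.6, 0, 0],
  [-0.3, 0, 0],
  [0, 0, 0],
], yaw=[-0.8, -0.8, -0.7, 0, 0])

```text
t: 15.0
position: [570.1, -45.1, 90.3]
tcp_rot: [-0.143, 3.086, -0.034]
contact_force: [-0.4, -0.2, -3.0]
opening: 0.531
```

```bash
python3 -c "
from h import *
p=cw(-42,-55)+[12.3,1.7];go(*p,20,np.pi/2+YAW)
"
```

```text
pos [570.06 -45.11  90.34] t 15.0 tooly ang 1.663040236636567 tilt [ 0.05 -0.02 -1.  ] F [-0.38 -0.22 -3.04] op 0.5310956424790656
tool dp units (total) [-0.46 -0.09  1.43]
yaw units 0.04243909841670446
```

Request:
play_rows([
  [-0.45, -0.05, 0.2],
  [0, 0, 0.4],
  [0, 0, 0.4],
  [0, 0, 0.2],
  [0, 0, 0],
], yaw=[0, 0, 0, 0, 0])

```text
t: 15.5
position: [591.1, -47.1, 23.7]
tcp_rot: [-0.142, 3.094, -0.033]
contact_force: [0.6, -0.7, -1.9]
opening: 0.533
```

```bash
python3 -c "
from h import *
p=cw(-42,-55)+[12.3,1.7];go(*p,-19,np.pi/2+YAW)
n='scene';im=bot.grab_frame(n);crop(n,im,205,140,365,270,5,'pics/c23.png')
"
```

```text
pos [591.08 -47.09  23.72] t 15.5 tooly ang 1.6617448841865756 tilt [ 0.04 -0.02 -1.  ] F [ 0.63 -0.73 -1.89] op 0.5333660324895884
tool dp units (total) [-0.08 -0.02  0.86]
yaw units 0.029485573916789853
```

View pics/c23.png

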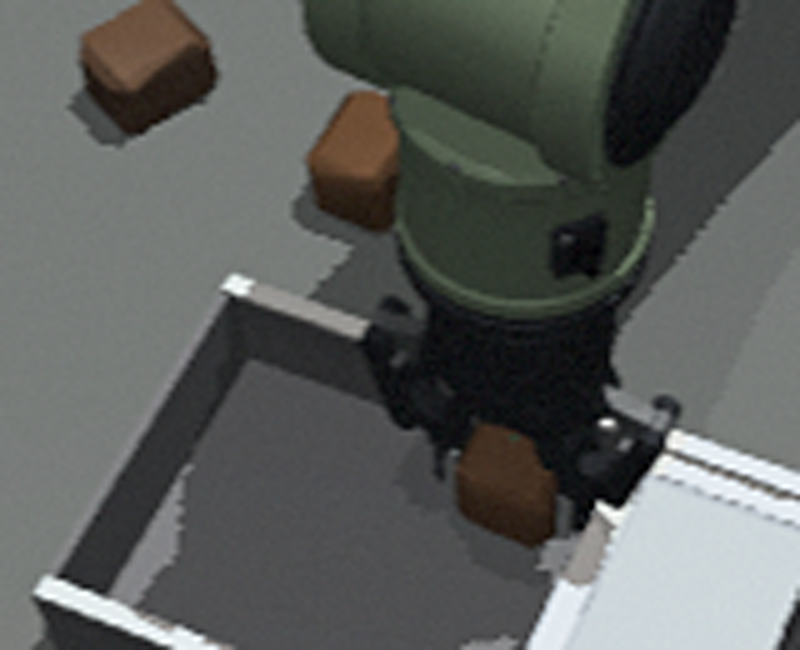

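Request:
play_rows([
  [-0.1, -0.2, 0],
  [0, 0, 0.3],
  [0, 0, 0.3],
  [0, 0, 0.15],
  [0, 0, 0],
], yaw=[0, 0, 0, 0, 0])

```text
t: 16.05
position: [600.8, -58.3, -12.0]
tcp_rot: [-0.141, 3.09, -0.032]
contact_force: [-13.6, 0.9, 42.5]
opening: 0.532
```

```bash
python3 -c "
from h import *
p=cw(-42,-65)+[12.3,1.7];go(*p,-19,np.pi/2+YAW)
"
```

```text
pos [600.84 -58.27 -11.96] t 16.05 tooly ang 1.661192918321445 tilt [ 0.05 -0.02 -1.  ] F [-13.55   0.89  42.46] op 0.5322004117383781
tool dp units (total) [ 0.07 -0.    0.14]
yaw units 0.02396591526548253
```

Request:
play_rows([
  [0, 0, -0.06],
  [0, 0, 0],
], yaw=[0, 0])

```text
t: 16.25
position: [600.6, -58.1, -9.4]
tcp_rot: [-0.141, 3.09, -0.032]
contact_force: [-0.5, -0.3, -1.1]
opening: 0.53
```

```bash
python3 -c "
from h import *
p=cw(-42,-65)+[12.3,1.7];go(*p,-19,np.pi/2+YAW)
n='scene';im=bot.grab_frame(n);crop(n,im,205,140,365,270,5,'pics/c24.png')
"
```

```text
pos [600.58 -58.06  -9.4 ] t 16.25 tooly ang 1.6612278601533135 tilt [ 0.05 -0.02 -1.  ] F [-0.51 -0.26 -1.08] op 0.5304821759074906
tool dp units (total) [ 0.07 -0.    0.19]
yaw units 0.024315333584168375
```

View pics/c24.png

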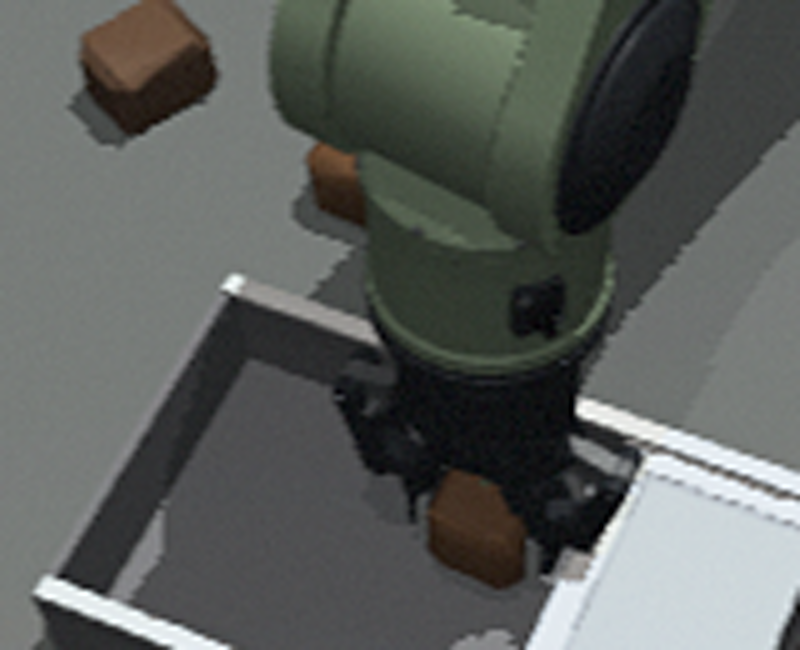

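The lump is just above the bin floor, with its shadow adjacent. Releasing with a small opening.

Request:
play_rows([
  [0, 0, 0],
  [0, 0, 0],
  [0, 0, 0],
  [0, 0, -0.3],
  [0, 0, -0.6],
  [0, 0, -0.8],
  [0, 0, -0.8],
  [0, 0, 0],
], yaw=[0, 0, 0, 0, 0, 0, 0, 0], hand=85)

```text
t: 17.1
position: [593.5, -56.0, 120.9]
tcp_rot: [-0.14, 3.092, -0.033]
contact_force: [1.1, -0.5, -0.9]
opening: 0.668
```

Request:
play_rows([
  [0.6, -0.6, 0],
  [0.6, -0.6, 0],
  [0.6, -0.6, 0],
], yaw=[0, 0, 0], hand=0)

```text
t: 17.4
position: [514.2, -150.5, 121.9]
tcp_rot: [-0.155, 3.084, -0.03]
contact_force: [0.8, -1.4, -0.4]
opening: 1.001
```

```bash
python3 -c "
from h import *
go(440,-218,100,np.pi/2+0.058)
for n in('scene','top'):
  im=bot.grab_frame(n);cv2.imwrite(f'pics/{n}25.png',im[:,:,::-1])
"
```

```text
pos [ 514.22 -150.5   121.94] t 17.4 tooly ang 1.6705230926201102 tilt [ 0.05 -0.02 -1.  ] F [ 0.79 -1.41 -0.43] op 1.00060946876006
tool dp units (total) [ 1.63 -1.19  0.38]
yaw units 0.4172676582521362
```

View pics/scene25.png

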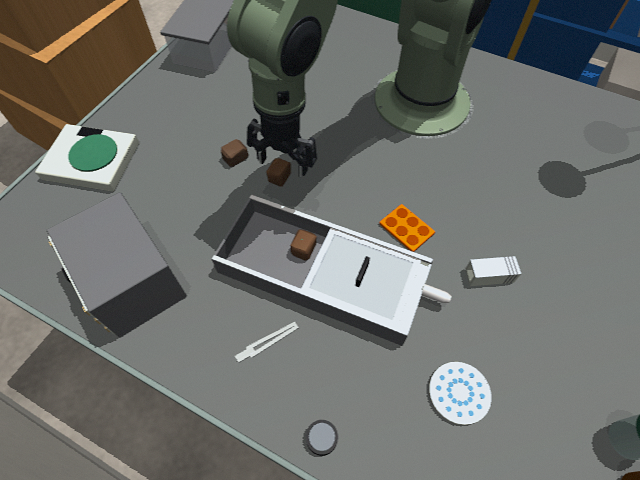

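View pics/top25.png

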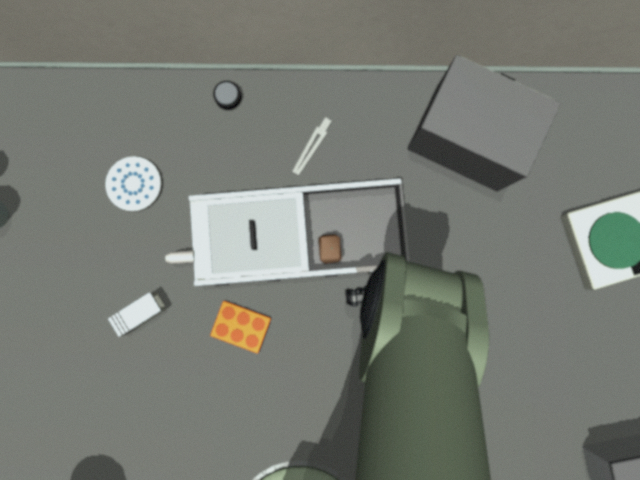

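Lump 1 lies flat in the bin at (331,248) in the top view. Lump 2 is unmoved.

Request:
play_rows([
  [0.6, -0.4, 0],
  [0.5, -0.4, 0.1],
  [0.4, -0.3, 0.1],
  [0, 0, 0],
], yaw=[0.2, 0.2, 0, 0])

```text
t: 17.9
position: [439.3, -217.0, 111.3]
tcp_rot: [-0.079, 3.086, -0.031]
contact_force: [0.0, 0.4, 0.3]
opening: 0.998
```

```bash
python3 -c "
from h import *
print(ray('top',331,248,44))
go(440,-218,20,np.pi/2+0.058)
"
```

```text
[589.38 -60.78  44.  ]
pos [ 439.25 -217.02  111.3 ] t 17.9 tooly ang 1.6213931402127297 tilt [ 0.05 -0.02 -1.  ] F [0.02 0.45 0.32] op 0.9978281127405223
tool dp units (total) [0.08 0.02 1.82]
yaw units -0.07403186582166876
```

Request:
play_rows([
  [0, 0, 0.5],
  [0.05, 0, 0.5],
  [0.05, 0, 0.5],
  [0.05, 0, 0.3],
  [0, 0, 0],
], yaw=[0, 0, 0, 0, 0])

```text
t: 18.4
position: [441.1, -217.4, 21.2]
tcp_rot: [-0.081, 3.08, -0.031]
contact_force: [0.0, 0.5, 0.7]
opening: 0.995
```

```bash
python3 -c "
from h import *
go(443,-218,-30,np.pi/2+0.058);print(st()[0]['qpos'])
n='scene';im=bot.grab_frame(n);crop(n,im,210,90,340,200,6,'pics/c26.png')
"
```

```text
pos [ 441.1  -217.45   21.24] t 18.4 tooly ang 1.62268498513817 tilt [ 0.06 -0.02 -1.  ] F [0.02 0.5  0.67] op 0.9950526080359399
tool dp units (total) [0.02 0.01 1.03]
yaw units -0.061113416567266654
[ 0.3   0.6   0.06  2.14 -0.1   0.35  2.06]
```

View pics/c26.png

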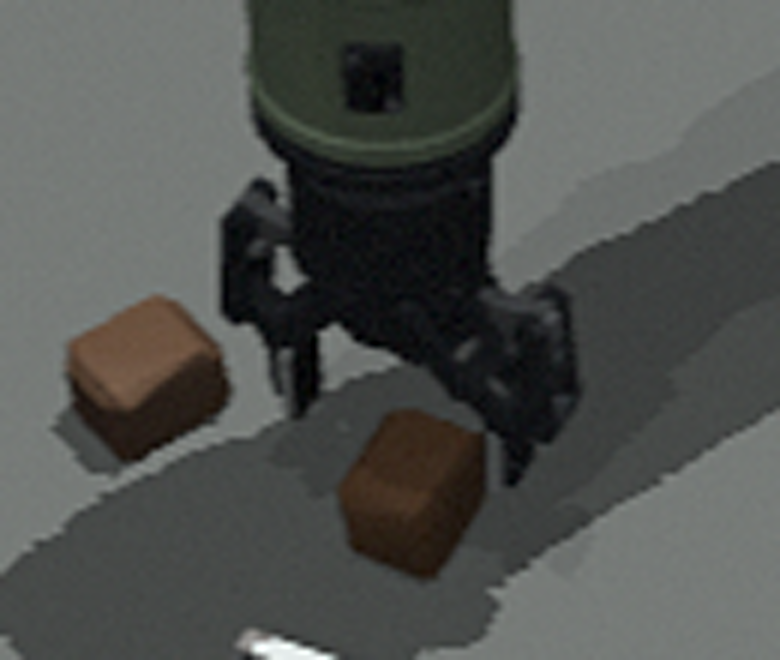

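Request:
play_rows([
  [0.03, 0, 0.4],
  [0.03, 0, 0.4],
  [0.03, 0, 0.2],
  [0, 0, 0],
], yaw=[0, 0, 0, 0])

```text
t: 18.85
position: [444.7, -218.5, -25.0]
tcp_rot: [-0.083, 3.072, -0.034]
contact_force: [0.4, -0.3, 0.2]
opening: 1.0
```

```bash
python3 -c "
from h import *
go(443,-218,-28,np.pi/2+0.058);print(st()[0]['qpos'])
"
```

```text
pos [ 444.67 -218.53  -24.99] t 18.85 tooly ang 1.6243154496165002 tilt [ 0.07 -0.02 -1.  ] F [ 0.4  -0.34  0.22] op 1.0000317232605265
tool dp units (total) [0.04 0.01 0.06]
yaw units -0.04480877178396403
[ 0.31  0.69  0.04  2.14 -0.11  0.24  2.07]
```

Good height. Closing and lifting.

Request:
play_rows([
  [0, 0, 0.05],
  [0, 0, 0],
  [0, 0, 0],
  [0, 0, 0],
  [0, 0, 0],
], yaw=[0, 0, 0, 0, 0], hand=255, newtons=60)

```text
t: 19.35
position: [446.7, -219.0, -24.2]
tcp_rot: [-0.084, 3.069, -0.036]
contact_force: [-1.2, 0.3, -2.8]
opening: 0.527
```

Request:
play_rows([
  [0, 0, -0.3],
  [-0.1, 0, -0.5],
  [-0.1, 0, -0.7],
  [-0.1, 0, -0.7],
  [0, 0, 0],
], yaw=[0, 0, 0, 0, 0])

```text
t: 19.85
position: [452.9, -215.4, 90.2]
tcp_rot: [-0.083, 3.071, -0.034]
contact_force: [0.2, 0.5, -2.8]
opening: 0.532
```

```bash
python3 -c "
from h import *
p=cw(-42,-155)+[10,1];go(*p,90,np.pi/2+YAW)
n='scene';im=bot.grab_frame(n);crop(n,im,205,80,365,210,5,'pics/c27.png')
"
```

```text
pos [ 452.94 -215.4    90.25] t 19.85 tooly ang 1.623991094497303 tilt [ 0.07 -0.02 -1.  ] F [ 0.24  0.55 -2.82] op 0.5315120413212917
tool dp units (total) [-3.07  1.16  0.19]
yaw units -0.3480523229759358
```

View pics/c27.png

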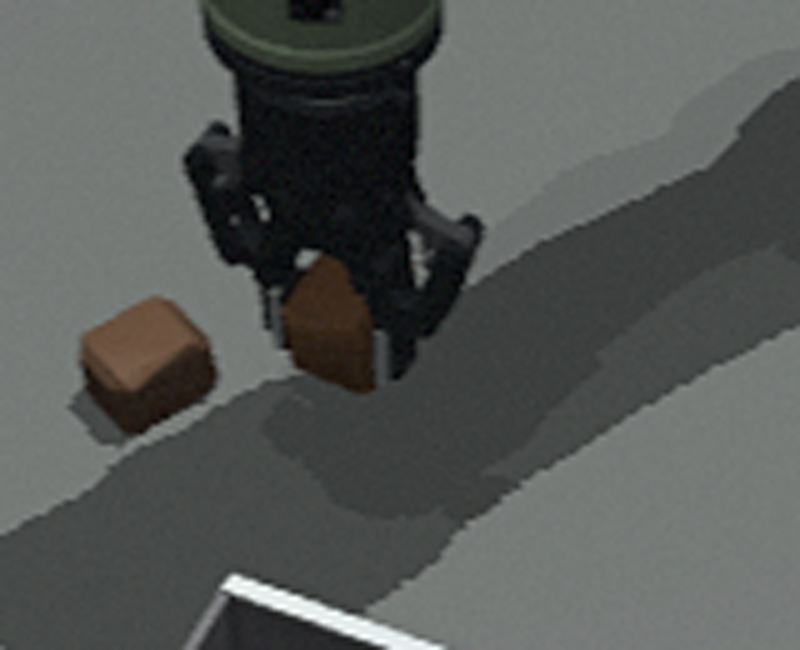

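Request:
play_rows([
  [-0.6, 0.2, -0.1],
  [-0.6, 0.2, 0],
  [-0.6, 0.2, 0],
  [-0.6, 0.2, 0],
  [-0.4, 0.1, 0],
  [0, 0, 0],
], yaw=[-0.2, -0.15, 0, 0, 0, 0])

```text
t: 20.5
position: [587.8, -156.2, 94.2]
tcp_rot: [-0.137, 3.08, -0.031]
contact_force: [-1.1, -0.7, -4.0]
opening: 0.528
```

```bash
python3 -c "
from h import *
p=cw(-40,-165)+[13,0];go(*p,20,np.pi/2+YAW)
"
```

```text
pos [ 587.83 -156.23   94.19] t 20.5 tooly ang 1.658759714035938 tilt [ 0.06 -0.02 -1.  ] F [-1.11 -0.67 -3.95] op 0.5276076291259258
tool dp units (total) [-0.33 -0.08  1.51]
yaw units -0.00036612758958609604
```

Request:
play_rows([
  [-0.3, -0.08, 0.2],
  [0, 0, 0.5],
  [0, 0, 0.5],
  [0, 0, 0.2],
  [0, 0, 0],
], yaw=[0, 0, 0, 0, 0])

```text
t: 21.0
position: [602.9, -160.5, 17.0]
tcp_rot: [-0.136, 3.088, -0.029]
contact_force: [-0.4, 0.0, -2.5]
opening: 0.528
```

```bash
python3 -c "
from h import *
p=cw(-40,-165)+[13,0];go(*p,-8,np.pi/2+YAW)
n='scene';im=bot.grab_frame(n);crop(n,im,205,140,365,270,5,'pics/c28.png')
"
```

```text
pos [ 602.91 -160.51   16.96] t 21.0 tooly ang 1.6585892471693142 tilt [ 0.05 -0.02 -1.  ] F [-0.44  0.01 -2.47] op 0.5278882488648061
tool dp units (total) [-0.1   0.01  0.5 ]
yaw units -0.002070796255824181
```

View pics/c28.png

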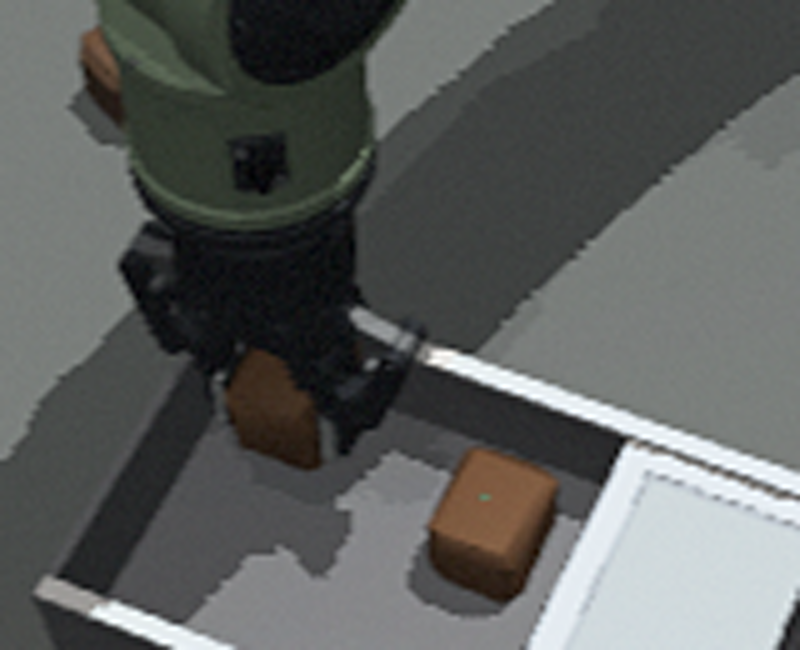

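Request:
play_rows([
  [-0.1, 0.08, 0.15],
  [0, 0, 0.2],
  [0, 0, 0.08],
  [0, 0, 0],
], yaw=[0, 0, 0, 0])

```text
t: 21.45
position: [610.4, -156.4, -3.0]
tcp_rot: [-0.136, 3.085, -0.03]
contact_force: [-0.3, 0.5, -2.9]
opening: 0.53
```

Request:
play_rows([
  [0, 0, 0.06],
], yaw=[0])

```text
t: 21.55
position: [610.9, -156.5, -5.6]
tcp_rot: [-0.136, 3.084, -0.031]
contact_force: [0.6, -0.3, -2.0]
opening: 0.527
```

Request:
play_rows([
  [0, 0, 0.05],
], yaw=[0])

```text
t: 21.65
position: [611.1, -156.6, -8.1]
tcp_rot: [-0.136, 3.084, -0.031]
contact_force: [0.7, -0.4, -2.6]
opening: 0.527
```

Request:
play_rows([
  [0, 0, 0.05],
], yaw=[0])

```text
t: 21.75
position: [611.3, -156.7, -10.7]
tcp_rot: [-0.136, 3.084, -0.031]
contact_force: [-0.0, 0.4, -3.2]
opening: 0.529
```

Request:
play_rows([
  [0, 0, 0.04],
], yaw=[0])

```text
t: 21.85
position: [611.5, -156.9, -12.8]
tcp_rot: [-0.136, 3.084, -0.031]
contact_force: [1.0, -0.5, -2.5]
opening: 0.531
```

Request:
play_rows([
  [0, 0, 0.04],
  [0, 0, 0],
], yaw=[0, 0])

```text
t: 22.05
position: [611.5, -156.6, -15.1]
tcp_rot: [-0.136, 3.084, -0.03]
contact_force: [-0.4, 1.1, -2.9]
opening: 0.531
```

Request:
play_rows([
  [0, 0, 0.04],
], yaw=[0])

```text
t: 22.15
position: [611.9, -156.3, -17.0]
tcp_rot: [-0.136, 3.083, -0.03]
contact_force: [-1.2, 4.5, 0.3]
opening: 0.528
```

Request:
play_rows([
  [0, 0, 0],
  [0, 0, 0],
  [0, 0, 0],
  [0, 0, -0.3],
  [0, 0, -0.6],
  [0, 0, -0.8],
  [0, 0, -0.8],
  [0, 0, 0],
], yaw=[0, 0, 0, 0, 0, 0, 0, 0], hand=85)

```text
t: 22.95
position: [604.2, -151.5, 115.5]
tcp_rot: [-0.137, 3.084, -0.023]
contact_force: [0.3, 0.1, 0.3]
opening: 0.669
```

Request:
play_rows([
  [0.6, -0.7, 0],
  [0.6, -0.7, 0],
  [0.6, -0.7, 0],
  [0, 0, 0],
], yaw=[0.8, 0.8, 0.8, 0.8], hand=0)

```text
t: 23.35
position: [513.9, -262.0, 118.1]
tcp_rot: [0.37, 3.055, -0.012]
contact_force: [0.9, 1.1, -0.4]
opening: 0.999
```

```bash
python3 -c "
from h import *
go(436,-353,100,np.pi/2-0.425)
for n in('scene','top'):
  im=bot.grab_frame(n);cv2.imwrite(f'pics/{n}29.png',im[:,:,::-1])
  m=brown(im);cs,_=cv2.findContours(m,0,2)
  for c in cs:
        a=cv2.contourArea(c);r=cv2.minAreaRect(c)
        if 150<a<2500 and r[0][1]>100: print(n,a,r, ray(n,*r[0],35 if n=='top' else 25))
"
```

```text
pos [ 513.91 -261.96  118.11] t 23.35 tooly ang 1.3299247201697413 tilt [ 0.06 -0.02 -1.  ] F [ 0.88  1.13 -0.39] op 0.998964349709128
tool dp units (total) [ 1.1  -2.14  0.29]
yaw units 1.8412839337484477
scene 513.5 ((302.9278259277344, 243.912353515625), (21.728408813476562, 27.515880584716797), 23.962491989135742) [590.12 -58.34  25.  ]
scene 514.0 ((265.4000244140625, 229.2000274658203), (22.36067771911621, 28.621667861938477), 26.56505012512207) [ 596.91 -154.76   25.  ]
scene 276.5 ((232.69229125976562, 148.53843688964844), (15.531606674194336, 22.74271011352539), 56.3099365234375) [ 426.5  -359.58   25.  ]
top 501.0 ((329.76763916015625, 248.4794158935547), (27.457345962524414, 20.631359100341797), 85.60128784179688) [588.96 -58.43  35.  ]
top 519.5 ((375.5, 245.5), (27.0, 21.0), 90.0) [ 596.15 -154.52   35.  ]
```

View pics/scene29.png

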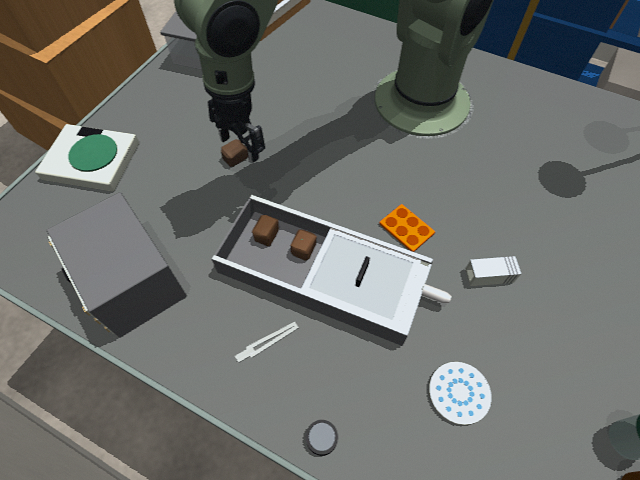

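View pics/top29.png

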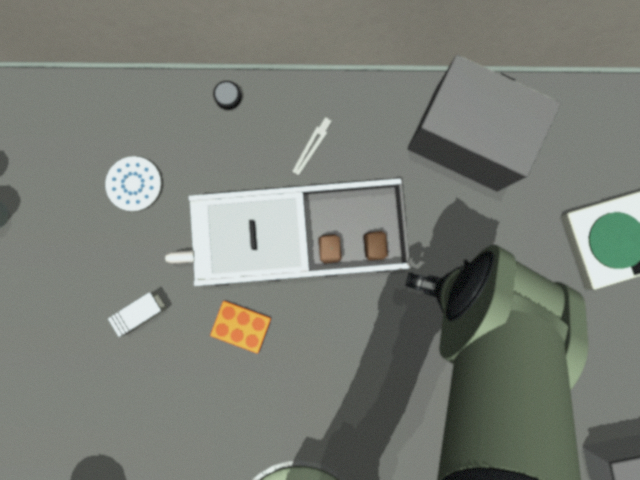

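Lumps 1 and 2 are in the bin at top (330,248) and (375,245). Lump 3 is unmoved at scene (233,149).

Request:
play_rows([
  [0, -0.4, 0],
  [0.2, -0.5, 0],
  [0.3, -0.5, 0],
  [0.3, -0.5, 0],
  [0, 0, 0],
], yaw=[0.8, 0.6, 0.45, 0, 0])

```text
t: 23.95
position: [451.6, -332.9, 116.4]
tcp_rot: [0.626, 3.007, 0.001]
contact_force: [1.2, 0.7, -0.4]
opening: 1.0
```

```bash
python3 -c "
from h import *
go(438,-353,20,np.pi/2-0.425)
"
```

```text
pos [ 451.59 -332.94  116.43] t 23.95 tooly ang 1.1605242382133978 tilt [ 0.07 -0.01 -1.  ] F [ 1.19  0.68 -0.43] op 1.0004319236962804
tool dp units (total) [ 0.22 -0.5   1.91]
yaw units 0.14727911418501272
```

Request:
play_rows([
  [0.2, -0.45, 0],
  [0.05, 0, 0.5],
  [0.05, 0, 0.5],
  [0.05, 0, 0.4],
  [0, 0, 0],
], yaw=[0.15, 0, 0, 0, 0])

```text
t: 24.45
position: [436.7, -347.2, 45.3]
tcp_rot: [0.631, 3.0, 0.001]
contact_force: [0.4, -0.3, 0.4]
opening: 1.0
```

```bash
python3 -c "
from h import *
go(438,-353,-26,np.pi/2-0.425);print(st()[0]['qpos'])
n='scene';im=bot.grab_frame(n);crop(n,im,170,70,300,180,6,'pics/c30.png')
"
```

```text
pos [ 436.66 -347.21   45.31] t 24.45 tooly ang 1.1566283286339951 tilt [ 0.07 -0.02 -1.  ] F [ 0.41 -0.28  0.41] op 1.000285904251226
tool dp units (total) [ 0.04 -0.12  1.43]
yaw units 0.10832001839098604
[ 0.47  0.62  0.16  1.97 -0.26  0.5   1.97]
```

View pics/c30.png

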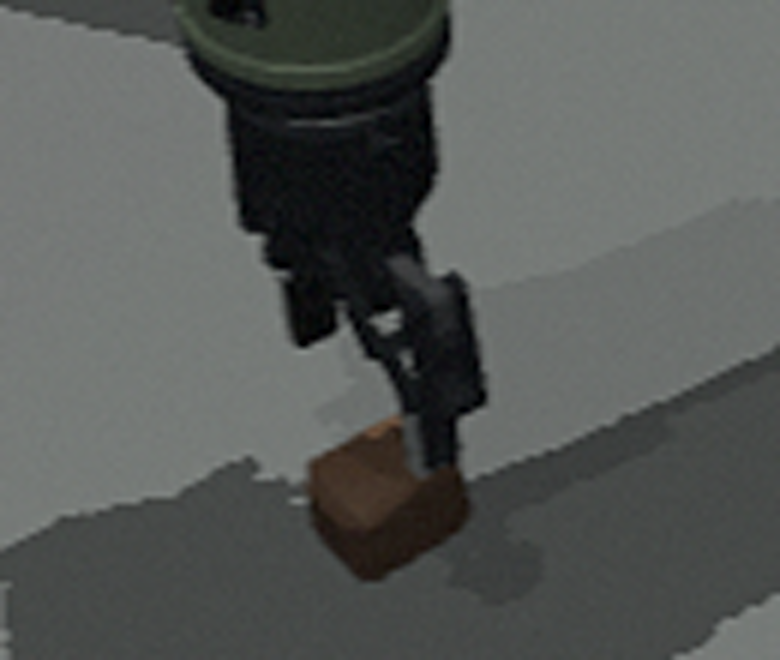

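```bash
python3 -c "
from h import *
f=lambda p:((p[0]+.5)/6-.5+170,(p[1]+.5)/6-.5+70)
for z in(70,83):
  a=ray('scene',*f((303,345)),z);b=ray('scene',*f((432,475)),z);print(z,a,b,(a+b)/2,np.linalg.norm(a-b),np.arctan2(b[1]-a[1],b[0]-a[0]))
Q=[ray('scene',*f(p),40) for p in((310,465),(390,420),(468,480),(372,530))];print(np.mean(Q,0))
"
```

```text
70 [ 411.72 -399.     70.  ] [ 446.82 -310.82   70.  ] [ 429.27 -354.91   70.  ] 94.90517934222149 1.1919374475622242
83 [ 421.1  -389.57   83.  ] [ 455.67 -302.74   83.  ] [ 438.39 -346.15   83.  ] 93.46647945561884 1.1919374475622242
[ 435.1  -347.63   40.  ]
```

Request:
play_rows([
  [0.05, -0.05, 0.4],
  [0.05, 0, 0.5],
  [0.05, 0, 0.4],
  [0.03, 0, 0.2],
  [0, 0, 0],
], yaw=[0.1, 0, 0, 0, 0])

```text
t: 25.0
position: [440.4, -348.8, -24.7]
tcp_rot: [0.635, 2.988, -0.003]
contact_force: [0.8, 0.0, 0.4]
opening: 1.002
```

```bash
python3 -c "
from h import *
go(438,-350,-26,np.pi/2-0.425);print(st()[0]['qpos'])
"
```

```text
pos [ 440.43 -348.79  -24.73] t 25.0 tooly ang 1.1528600522228394 tilt [ 0.08 -0.02 -1.  ] F [0.79 0.01 0.37] op 1.0019563503160758
tool dp units (total) [ 0.04 -0.04  0.02]
yaw units 0.07063725427942869
[ 0.51  0.75  0.1   1.98 -0.29  0.35  2.01]
```

Request:
play_rows([
  [0, 0, 0.04],
  [0, 0, 0],
  [0, 0, 0],
  [0, 0, 0],
  [0, 0, 0],
], yaw=[0, 0, 0, 0, 0], hand=255, newtons=60)

```text
t: 25.5
position: [442.8, -350.3, -22.6]
tcp_rot: [0.632, 2.984, -0.006]
contact_force: [-0.6, 0.3, -2.8]
opening: 0.529
```

Request:
play_rows([
  [0, 0, -0.3],
  [-0.1, 0, -0.5],
  [-0.1, 0, -0.7],
  [-0.1, 0, -0.8],
  [0, 0, 0],
], yaw=[0, 0, 0, 0, 0])

```text
t: 26.0
position: [445.2, -353.3, 100.7]
tcp_rot: [0.634, 2.985, -0.004]
contact_force: [1.2, -0.9, -2.0]
opening: 0.53
```

```bash
python3 -c "
from h import *
p=cw(42,-108)+[8,3];go(*p,95,np.pi/2+YAW)
n='scene';im=bot.grab_frame(n);crop(n,im,170,50,330,180,5,'pics/c31.png')
"
```

```text
pos [ 445.16 -353.28  100.66] t 26.0 tooly ang 1.1528535146861563 tilt [ 0.09 -0.02 -1.  ] F [ 1.22 -0.87 -1.96] op 0.529743477680483
tool dp units (total) [-2.17  6.67  0.41]
yaw units -5.059428121087404
```

View pics/c31.png

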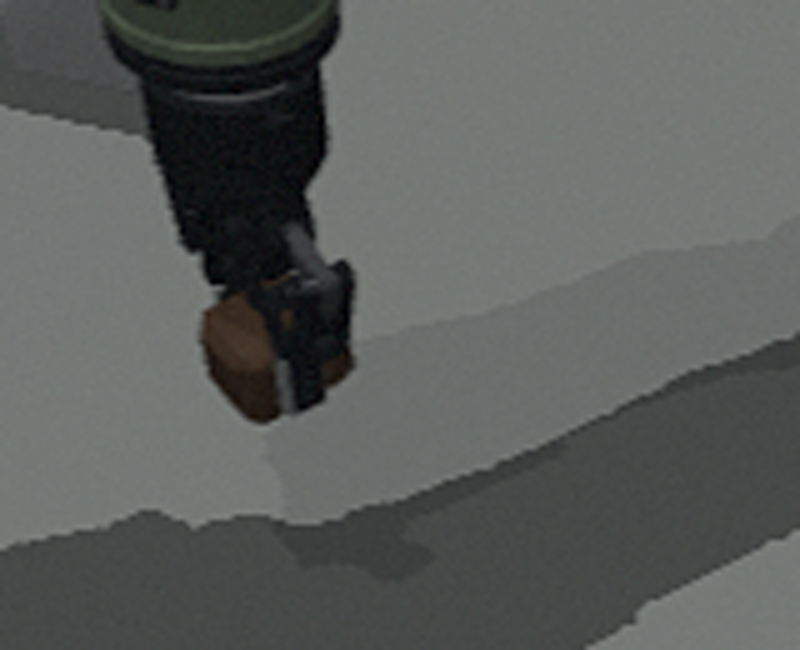

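Request:
play_rows([
  [0, 0.4, 0],
  [0, 0.5, 0],
  [0, 0.5, 0],
  [0, 0.5, 0],
  [0, 0.5, 0],
  [0, 0.5, 0],
  [0, 0.3, 0],
], yaw=[-0.7, -0.8, -0.8, -0.8, -0.8, -0.6, -0.4])

```text
t: 26.75
position: [471.3, -187.6, 94.2]
tcp_rot: [-0.151, 3.06, -0.031]
contact_force: [0.1, -0.9, -2.1]
opening: 0.527
```

```bash
python3 -c "
from h import *
p=cw(42,-108)+[10,4.5];go(*p,95,np.pi/2+YAW)
"
```

```text
pos [ 471.34 -187.64   94.21] t 26.75 tooly ang 1.668580265102247 tilt [ 0.08 -0.02 -1.  ] F [ 0.08 -0.9  -2.1 ] op 0.5266507374201409
tool dp units (total) [-4.39  1.5   0.29]
yaw units 0.0978393830735036
```

Request:
play_rows([
  [-0.7, 0.2, 0],
  [-0.7, 0.25, 0],
  [-0.7, 0.25, 0],
  [-0.7, 0.25, 0],
  [-0.7, 0.25, 0],
  [-0.6, 0.2, 0],
  [0, 0, 0],
], yaw=[0.1, 0, 0, 0, 0, 0, 0])

```text
t: 27.45
position: [670.7, -89.7, 103.3]
tcp_rot: [-0.15, 3.069, -0.027]
contact_force: [-1.2, 0.1, -2.4]
opening: 0.531
```

```bash
python3 -c "
from h import *
p=cw(42,-108)+[10,4.5];go(*p,30,np.pi/2+YAW)
"
```

```text
pos [670.72 -89.66 103.27] t 27.45 tooly ang 1.6675914393906193 tilt [ 0.07 -0.01 -1.  ] F [-1.16  0.11 -2.41] op 0.5307530551748084
tool dp units (total) [-0.14 -0.03  1.48]
yaw units 0.08795112595722632
```

Request:
play_rows([
  [-0.05, 0, 0.3],
  [0, 0, 0.5],
  [0, 0, 0.5],
  [0, 0, 0.3],
  [0, 0, 0],
], yaw=[0.05, 0, 0, 0, 0])

```text
t: 27.95
position: [675.2, -91.4, 15.1]
tcp_rot: [-0.142, 3.075, -0.027]
contact_force: [-0.4, 0.5, -2.1]
opening: 0.532
```

```bash
python3 -c "
from h import *
p=cw(42,-108)+[10,4.5];go(*p,-15,np.pi/2+YAW)
n='scene';im=bot.grab_frame(n);crop(n,im,205,160,365,290,5,'pics/c32.png')
"
```

```text
pos [675.16 -91.4   15.1 ] t 27.95 tooly ang 1.6622584226168293 tilt [ 0.06 -0.01 -1.  ] F [-0.42  0.47 -2.15] op 0.5322820093531333
tool dp units (total) [-0.12 -0.    0.61]
yaw units 0.03462095821932687
```

View pics/c32.png

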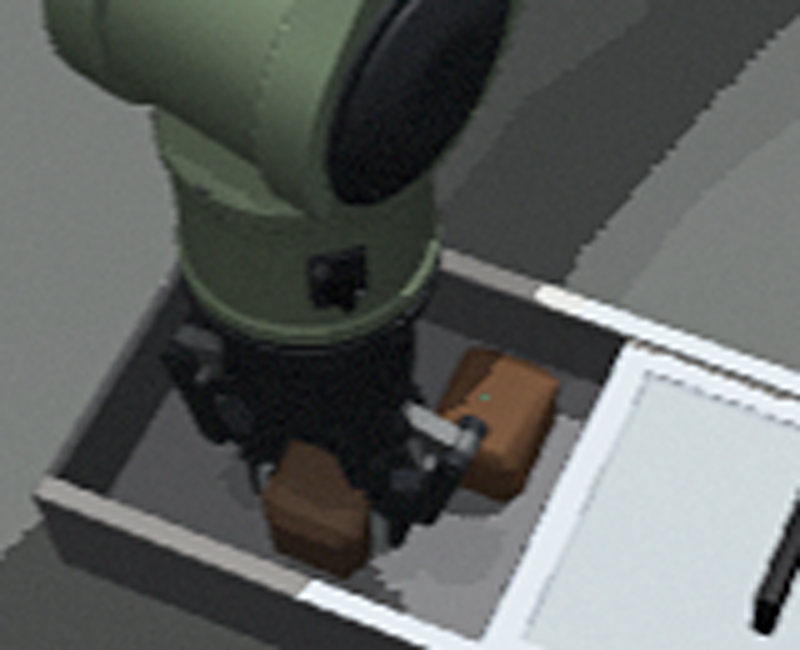

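Request:
play_rows([
  [-0.15, 0, 0.1],
  [0, 0, 0.2],
  [0, 0, 0.15],
  [0, 0, 0],
], yaw=[0, 0, 0, 0])

```text
t: 28.4
position: [686.7, -91.6, -4.9]
tcp_rot: [-0.141, 3.071, -0.028]
contact_force: [-0.7, 0.9, -2.7]
opening: 0.531
```

Request:
play_rows([
  [0, 0, 0.05],
], yaw=[0])

```text
t: 28.5
position: [687.1, -91.8, -7.1]
tcp_rot: [-0.14, 3.07, -0.028]
contact_force: [0.3, 0.0, -2.3]
opening: 0.532
```

Request:
play_rows([
  [0, 0, 0.05],
], yaw=[0])

```text
t: 28.6
position: [687.4, -91.8, -9.6]
tcp_rot: [-0.14, 3.07, -0.028]
contact_force: [0.9, -0.3, -2.0]
opening: 0.528
```

Request:
play_rows([
  [0, 0, 0.05],
], yaw=[0])

```text
t: 28.7
position: [687.7, -91.8, -12.0]
tcp_rot: [-0.14, 3.07, -0.028]
contact_force: [0.2, -0.4, -2.1]
opening: 0.529
```

Request:
play_rows([
  [0, 0, 0.05],
], yaw=[0])

```text
t: 28.8
position: [687.9, -91.9, -14.6]
tcp_rot: [-0.14, 3.07, -0.028]
contact_force: [-0.1, -0.4, -1.6]
opening: 0.53
```

Request:
play_rows([
  [0, 0, 0.04],
], yaw=[0])

```text
t: 28.9
position: [688.0, -91.9, -16.7]
tcp_rot: [-0.14, 3.069, -0.028]
contact_force: [-0.1, -0.5, -1.8]
opening: 0.526
```

Request:
play_rows([
  [0, 0, 0],
  [0, 0, 0],
  [0, 0, 0],
  [0, 0, -0.3],
  [0, 0, -0.6],
  [0, 0, -0.8],
  [0, 0, -0.8],
  [0, 0, 0],
], yaw=[0, 0, 0, 0, 0, 0, 0, 0], hand=85)

```text
t: 29.7
position: [679.2, -90.3, 116.8]
tcp_rot: [-0.139, 3.068, -0.028]
contact_force: [0.9, -0.4, 0.5]
opening: 0.665
```

```bash
python3 -c "
from h import *
p=cw(0,125);go(*p,100,np.pi/2+YAW)
n='scene';im=bot.grab_frame(n);cv2.imwrite('pics/s33.png',im[:,:,::-1])
"
```

```text
pos [679.2  -90.33 116.78] t 29.7 tooly ang 1.6609061107678615 tilt [ 0.07 -0.02 -1.  ] F [ 0.92 -0.41  0.47] op 0.6653710618325701
tool dp units (total) [0.98 4.57 0.17]
yaw units 0.02109783972964907
```

View pics/s33.png

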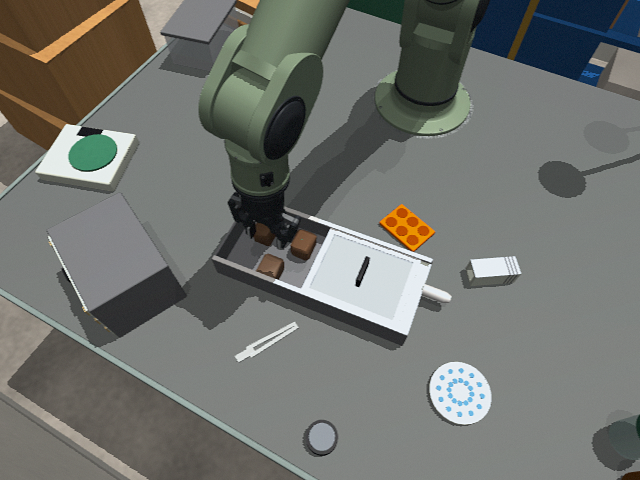

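All three lumps lie side by side in the bin, at scene (263,232), (303,243) and (271,267). Next I'll go past the fin and push the door shut.

Request:
play_rows([
  [0.1, 0.6, 0],
  [0.2, 0.8, 0],
  [0.2, 0.8, 0],
  [0.2, 0.8, 0],
  [0.2, 0.8, 0],
  [0.1, 0.6, 0],
  [0, 0, 0],
], yaw=[0, 0, 0, 0, 0, 0, 0], hand=255)

```text
t: 30.45
position: [604.7, 130.5, 106.3]
tcp_rot: [-0.135, 3.071, -0.029]
contact_force: [0.7, -0.7, 0.0]
opening: 0.001
```

```bash
python3 -c "
from h import *
p=cw(0,125);go(*p,43,np.pi/2+YAW)
for n in('scene','top'):
  im=bot.grab_frame(n);cv2.imwrite(f'pics/{n}34.png',im[:,:,::-1])
"
```

```text
pos [604.72 130.52 106.28] t 30.45 tooly ang 1.6581494072729819 tilt [ 0.07 -0.02 -1.  ] F [ 0.71 -0.73  0.03] op 0.0011859870213979703
tool dp units (total) [-0.04  0.06  1.27]
yaw units -0.006469195219147572
```

View pics/scene34.png

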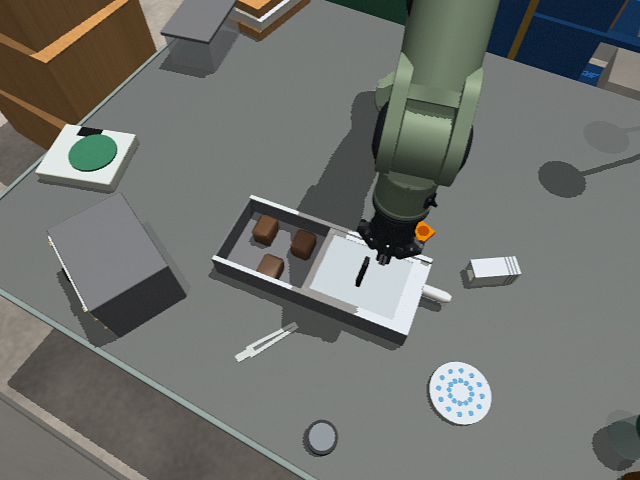

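View pics/top34.png

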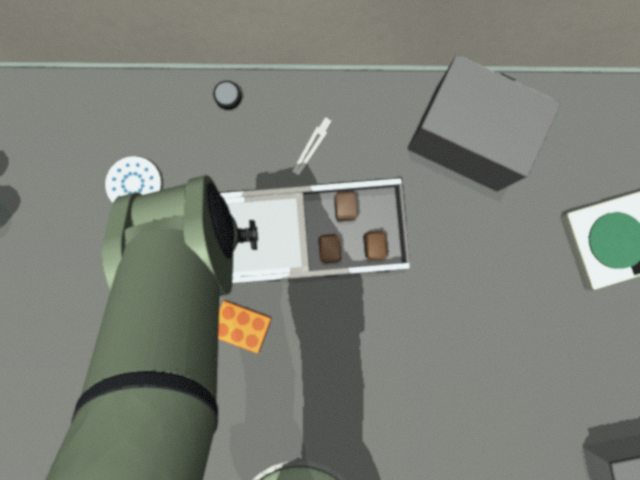

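Request:
play_rows([
  [0, 0.05, 0.4],
  [0, 0, 0.4],
  [0, 0, 0.3],
  [0, 0, 0.1],
  [0, 0, 0],
], yaw=[0, 0, 0, 0, 0])

```text
t: 31.05
position: [611.9, 120.9, 45.2]
tcp_rot: [-0.118, 3.069, -0.035]
contact_force: [-0.2, 1.0, 0.3]
opening: -0.0
```

```bash
python3 -c "
from h import *
p=cw(0,-80);go(*p,43,np.pi/2+YAW)
n='scene';im=bot.grab_frame(n);crop(n,im,300,170,460,300,5,'pics/c35.png')
"
```

```text
pos [611.91 120.89  45.2 ] t 31.05 tooly ang 1.6469398010572165 tilt [ 0.07 -0.02 -1.  ] F [-0.22  1.    0.27] op -0.0003219656109370178
tool dp units (total) [-0.03 -3.86  0.15]
yaw units -0.11856525737680146
```

View pics/c35.png

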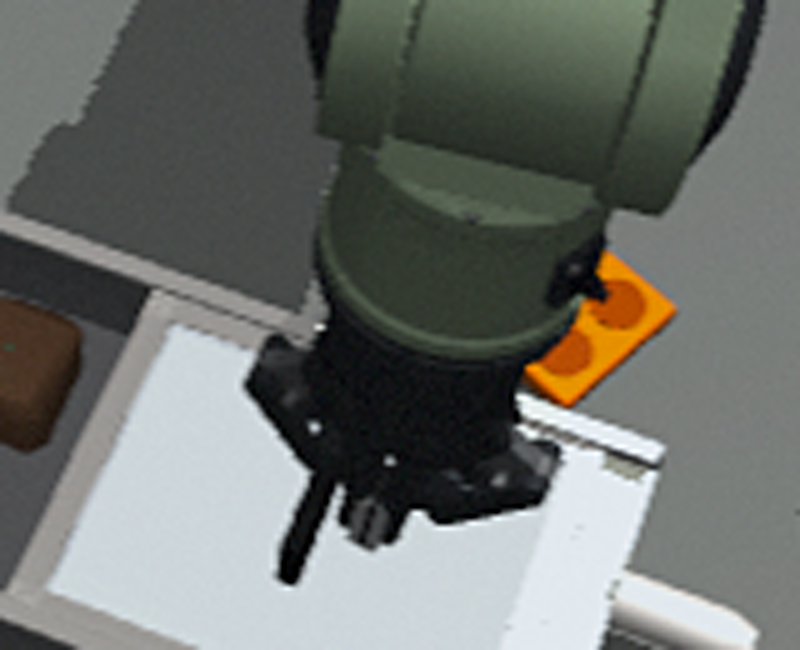

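The fingers sit on the chamber side of the fin. Pushing it shut.

Request:
play_rows([
  [0, -0.2, 0],
  [0, -0.4, 0],
  [0, -0.5, 0],
  [0, -0.5, 0],
  [0, -0.5, 0],
  [0, -0.5, 0],
  [0, -0.5, 0],
], yaw=[-0.1, 0, 0, 0, 0, 0, 0])

```text
t: 31.8
position: [627.0, -34.5, 53.7]
tcp_rot: [-0.151, 3.064, -0.027]
contact_force: [0.6, 4.2, -2.5]
opening: 0.002
```

```bash
python3 -c "
from h import *
p=cw(0,-88);go(*p,43,np.pi/2+YAW)
"
```

```text
pos [627.02 -34.49  53.67] t 31.8 tooly ang 1.6685004406720452 tilt [ 0.07 -0.01 -1.  ] F [ 0.64  4.22 -2.48] op 0.002253975144359162
tool dp units (total) [ 0.06 -0.9   0.23]
yaw units 0.09704113877148535
```

Request:
play_rows([
  [0, -0.2, 0.1],
  [0, -0.3, 0.05],
  [0, -0.2, 0.02],
  [0, -0.1, 0],
], yaw=[0.05, 0, 0, 0])

```text
t: 32.2
position: [632.3, -78.9, 47.7]
tcp_rot: [-0.139, 3.061, -0.027]
contact_force: [-0.1, 1.4, -1.0]
opening: 0.001
```

Request:
play_rows([
  [0, -0.1, 0],
  [0, -0.1, 0],
], yaw=[0, 0])

```text
t: 32.4
position: [632.8, -84.4, 47.6]
tcp_rot: [-0.144, 3.062, -0.019]
contact_force: [-9.1, 35.4, 11.1]
opening: 0.002
```

Request:
play_rows([
  [0, -0.1, 0],
  [0, -0.1, 0],
], yaw=[0, 0])

```text
t: 32.6
position: [632.6, -83.8, 47.7]
tcp_rot: [-0.156, 3.065, -0.003]
contact_force: [-9.2, 23.0, 11.3]
opening: -0.001
```

Request:
play_rows([
  [0, 0.15, 0],
  [0, 0.2, 0],
  [0, 0, -0.6],
  [0, 0, -0.8],
  [0, 0.5, -0.5],
  [0, 0.8, 0],
  [0, 0.8, 0],
  [0, 0.8, 0],
], yaw=[0, 0, 0, 0, 0, 0, 0, 0])

```text
t: 33.4
position: [608.9, 80.5, 145.9]
tcp_rot: [-0.147, 3.064, -0.007]
contact_force: [0.4, 0.4, -1.2]
opening: 0.0
```

Request:
play_rows([
  [0.2, 0.8, 0],
  [0.3, 0.8, 0],
  [0.3, 0.8, 0],
  [0.3, 0.8, 0],
], yaw=[0, 0, 0, 0], hand=0)

```text
t: 33.8
position: [537.1, 242.0, 140.9]
tcp_rot: [-0.148, 3.06, -0.008]
contact_force: [-0.1, 0.4, 0.6]
opening: 0.683
```

```bash
python3 -c "
from h import *
go(450,344,100,-0.998+np.pi/2)
print(st()[0]['qpos'])
for n in('scene','top'):
  im=bot.grab_frame(n);cv2.imwrite(f'pics/{n}36.png',im[:,:,::-1])
"
```

```text
pos [537.1  242.01 140.87] t 33.8 tooly ang 1.6669676866591054 tilt [ 0.08 -0.   -1.  ] F [-0.14  0.39  0.64] op 0.6834093335514391
tool dp units (total) [1.6  2.2  0.68]
yaw units 10.941713598642089
[-0.64  0.51  0.12  1.83 -0.03  0.74  1.15]
```

View pics/scene36.png

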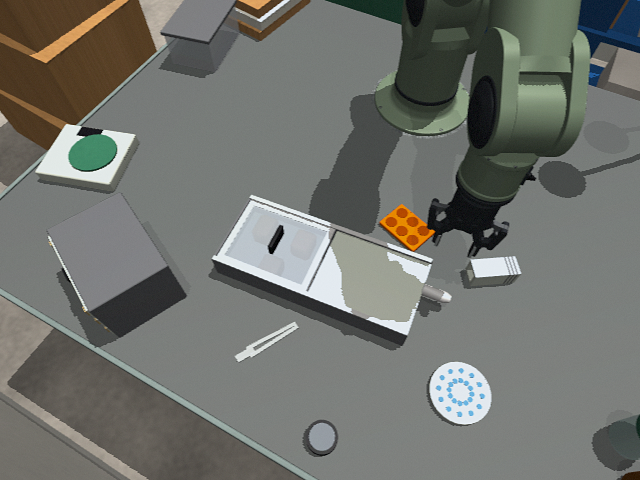

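View pics/top36.png

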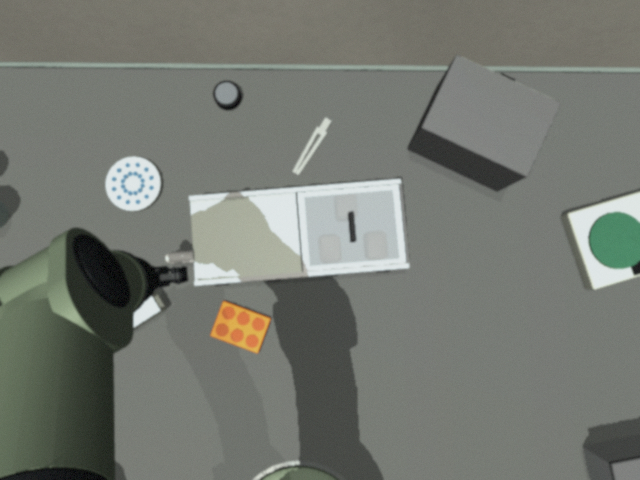

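The door is shut, with all three lumps visible through it. I'll yaw the tool the long way round, which keeps joint 7 in range for the later turn.

Request:
play_rows([
  [0, 0, 0],
  [0, 0, 0],
  [0, 0, 0],
  [0, 0, 0],
  [0, 0, 0],
  [0, 0, 0],
  [0, 0, 0],
  [0, 0, 0],
], yaw=[-1, -1, -1, -1, -1, -1, -1, -1])

```text
t: 34.7
position: [533.4, 250.4, 140.8]
tcp_rot: [-1.392, 2.736, -0.056]
contact_force: [-0.1, 0.3, -0.7]
opening: 1.0
```

```bash
python3 -c "
from h import *
go(450,344,100,-0.998+np.pi/2)
print(st()[0]['qpos'])"
```

```text
pos [533.38 250.41 140.82] t 34.7 tooly ang 2.5105000434707136 tilt [ 0.08 -0.   -1.  ] F [-0.09  0.31 -0.71] op 1.0001677528066855
tool dp units (total) [-0.5   2.5   0.68]
yaw units -12.038889369139758
[-0.49  0.51 -0.1   1.82  0.14  0.75  1.84]
```

Joint 7 rises with negative yaw, so I'll go the other way.

Request:
play_rows([
  [0, 0, 0],
  [0, 0, 0],
  [0, 0, 0],
  [0, 0, 0],
  [0, 0, 0],
  [0, 0, 0],
  [0, 0, 0],
  [0, 0, 0],
], yaw=[1, 1, 1, 1, 1, 1, 1, 1])

```text
t: 35.5
position: [533.7, 250.3, 141.2]
tcp_rot: [-0.18, 3.053, -0.009]
contact_force: [0.1, -1.0, -0.9]
opening: 0.997
```

Request:
play_rows([
  [0, 0, 0],
  [0, 0, 0],
  [0, 0, 0],
  [0, 0, 0],
  [0, 0, 0],
  [0, 0, 0],
  [0, 0, 0],
  [0, 0, 0],
], yaw=[1, 1, 1, 1, 1, 1, 1, 1])

```text
t: 36.3
position: [533.6, 251.1, 141.9]
tcp_rot: [1.07, 2.866, 0.043]
contact_force: [0.4, -0.1, -0.2]
opening: 1.001
```

```bash
python3 -c "
from h import *
go(450,344,100,-0.998+np.pi/2)
print(st()[0]['qpos'])"
```

```text
pos [533.59 251.08 141.88] t 36.3 tooly ang 0.8581256306280337 tilt [ 0.09 -0.   -1.  ] F [ 0.38 -0.08 -0.16] op 1.0005030844041534
tool dp units (total) [2.53 0.27 0.68]
yaw units 2.8532930383313726
[-0.81  0.53  0.34  1.84 -0.19  0.73  0.47]
```

Request:
play_rows([
  [0.3, 0, 0],
  [0.6, 0.1, 0],
  [0.6, 0.1, 0],
  [0.5, 0.1, 0],
  [0.3, 0, 0],
  [0, 0, 0],
], yaw=[1, 1, 0.8, 0, 0, 0])

```text
t: 36.9
position: [472.5, 353.3, 136.7]
tcp_rot: [1.482, 2.677, 0.063]
contact_force: [0.1, -0.4, 0.1]
opening: 1.0
```

```bash
python3 -c "
from h import *
go(450,344,100,-0.998+np.pi/2)
for n in('scene','top'):
  im=bot.grab_frame(n);cv2.imwrite(f'pics/{n}37.png',im[:,:,::-1])
crop('scene',im:=bot.grab_frame('scene'),420,190,580,310,5,'pics/c37.png')"
```

```text
pos [472.52 353.35 136.71] t 36.9 tooly ang 0.5614397419938123 tilt [ 0.09 -0.   -1.  ] F [ 0.1  -0.43  0.06] op 1.0002369772456399
tool dp units (total) [ 0.12 -0.53  0.69]
yaw units -0.11356584801084146
```

View pics/c37.png

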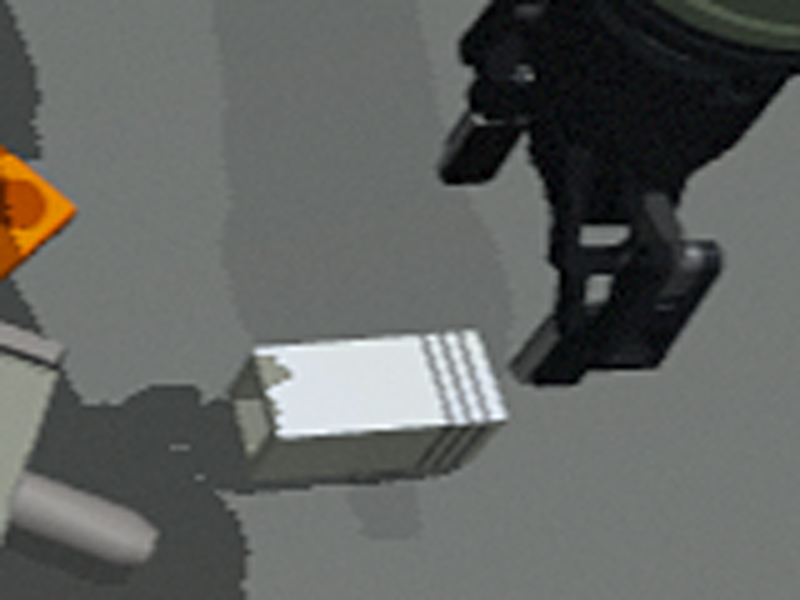

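View pics/top37.png

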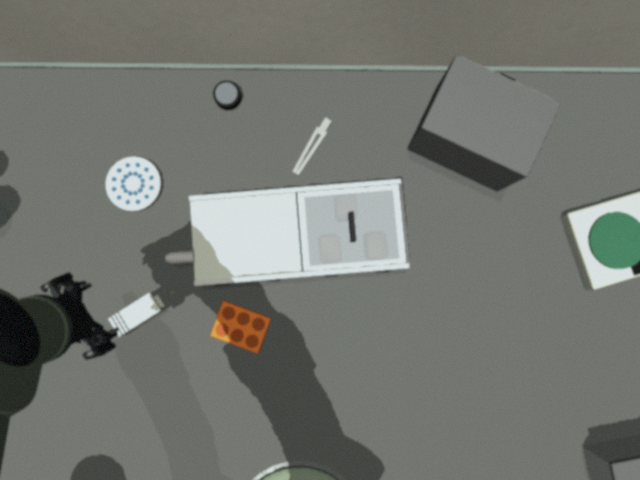

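```bash
python3 -c "
from h import *
im=cv2.imread('pics/top37.png')[:,:,::-1];crop('t',im,30,260,180,370,5.3,'pics/c38.png')"
```

```text
(no output)
```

View pics/c38.png

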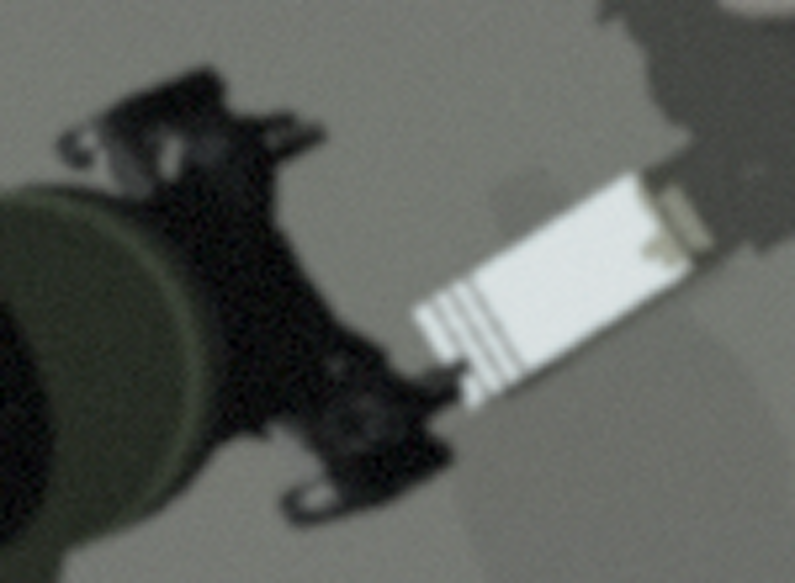

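```bash
python3 -c "
from h import *
ft=lambda p:((p[0]+.5)/5.3-.5+30,(p[1]+.5)/5.3-.5+260)
fs=lambda p:((p[0]+.5)/5-.5+420,(p[1]+.5)/5-.5+190)
def tri(pt,ps):
    A=[];b=[]
    for n,u in(('top',ft(pt)),('scene',fs(ps))):
        K,E=cam(n);d=E[:3,:3]@np.linalg.solve(K,[*u,1.]);d/=np.linalg.norm(d);P=np.eye(3)-np.outer(d,d);A.append(P);b.append(P@E[:3,3])
    A=np.vstack(A);b=np.hstack(b);x,r,_,_=np.linalg.lstsq(A,b,rcond=None);return x,np.sqrt(r)
a=tri((315,135),(548,378));b=tri((460,368),(462,180));print(a,b,(a[0]+b[0])/2, a[0]-b[0])
"
```

```text
(array([508.76, 377.58, 178.15]), array([4.45])) (array([431.14, 327.42, 169.66]), array([2.27])) [469.95 352.5  173.9 ] [77.62 50.16  8.49]
```

Request:
play_rows([
  [0, 1, 0],
  [0, 1, 0],
  [0, 1, 0],
  [0, 1, 0],
], yaw=[0, 0, 0, 0])

```text
t: 37.45
position: [642.9, 448.0, 152.0]
tcp_rot: [1.494, 2.672, 0.055]
contact_force: [-0.7, 0.7, 0.2]
opening: 1.0
```

```bash
python3 -c "
from h import *
np.set_printoptions(precision=4,suppress=True)
s,M=st();print(s['position'],M[:,2],s['joint_velocities'])"
```

```text
[642.9207 448.0277 151.9525] [ 0.0867 -0.0078 -0.9962] [ 0.3957  0.7855 -0.0247 -1.6914 -0.1004  0.8738 -0.0407]
```

Request:
play_rows([
  [0, -0.25, 0],
  [0, -0.25, 0],
  [0, -0.25, 0],
  [0, -0.25, 0],
  [0, -0.25, 0],
  [0, -0.25, 0],
  [0, -0.25, 0],
  [0, -0.25, 0],
], yaw=[0, 0, 0, 0, 0, 0, 0, 0])

```text
t: 38.25
position: [560.3, 383.5, 143.5]
tcp_rot: [1.505, 2.661, 0.052]
contact_force: [-0.3, -0.5, 1.2]
opening: 1.0
```

```bash
python3 -c "
from h import *
np.set_printoptions(precision=4,suppress=True)
s,M=st();print(s['position'],M[:,2],s['joint_velocities'])"
```

```text
[560.3317 383.5338 143.509 ] [ 0.0898 -0.0114 -0.9959] [-0.0962 -0.2167  0.0206  0.4348  0.029  -0.2129 -0.0038]
```

```bash
python3 -c "
from h import *
go(452,345,120,-0.998+np.pi/2)"
```

```text
pos [560.33 383.53 143.51] t 38.25 tooly ang 0.5430874681012078 tilt [ 0.09 -0.01 -1.  ] F [-0.27 -0.53  1.2 ] op 0.9998527942094766
tool dp units (total) [ 0.48 -2.28  0.28]
yaw units -0.2970885869368889
```

Request:
play_rows([
  [0.1, -0.5, 0],
  [0.1, -0.5, 0],
  [0.1, -0.5, 0],
  [0.1, -0.5, 0],
  [0, -0.3, 0],
  [0, 0, 0.5],
  [0, 0, 0.5],
  [0, 0, 0],
], yaw=[-0.15, -0.15, 0, 0, 0, 0, 0, 0])

```text
t: 39.05
position: [444.0, 323.0, 86.8]
tcp_rot: [1.475, 2.682, 0.051]
contact_force: [-1.2, -0.8, -0.2]
opening: 1.0
```

```bash
python3 -c "
from h import *
go(452,345,20,-0.998+np.pi/2)"
```

```text
pos [443.97 323.01  86.78] t 39.05 tooly ang 0.5671044869823009 tilt [ 0.09 -0.01 -1.  ] F [-1.24 -0.83 -0.17] op 1.00025558020568
tool dp units (total) [0.36 0.28 1.34]
yaw units -0.05691839812595578
```

Request:
play_rows([
  [0.3, 0.2, 0],
  [0, 0.1, 0.4],
  [0, 0, 0.4],
  [0, 0, 0.3],
  [0, 0, 0],
], yaw=[-0.05, 0, 0, 0, 0])

```text
t: 39.55
position: [453.4, 344.2, 36.3]
tcp_rot: [1.47, 2.684, 0.058]
contact_force: [-0.3, 0.5, 0.9]
opening: 0.999
```

```bash
python3 -c "
from h import *
go(452,345,-26,-0.998+np.pi/2)
crop('scene',bot.grab_frame('scene'),420,190,580,310,5,'pics/c39.png')
crop('top',bot.grab_frame('top'),30,260,180,370,5.3,'pics/c40.png')"
```

```text
pos [453.41 344.22  36.28] t 39.55 tooly ang 0.5709053840746376 tilt [ 0.09 -0.01 -1.  ] F [-0.35  0.46  0.91] op 0.9988673013111568
tool dp units (total) [ 0.09 -0.1   1.24]
yaw units -0.018909427202589146
```

View pics/c39.png

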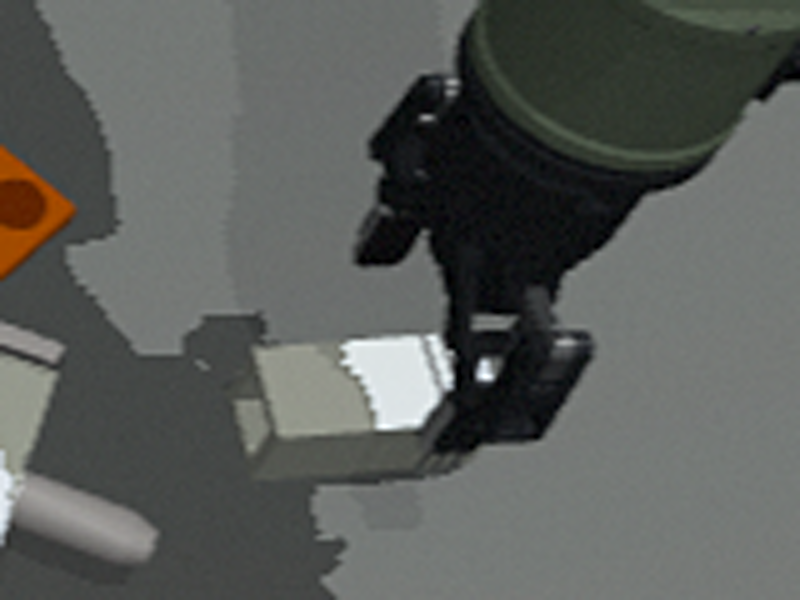

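View pics/c40.png

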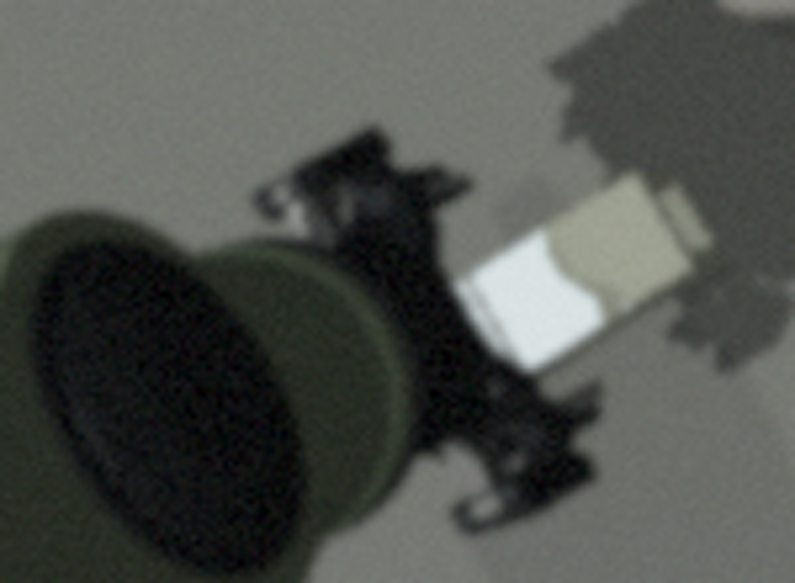

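Request:
play_rows([
  [0.05, -0.1, 0.4],
  [0, 0, 0.4],
  [0, 0, 0.3],
  [0, 0, 0],
], yaw=[0, 0, 0, 0])

```text
t: 40.05
position: [455.1, 345.8, -14.8]
tcp_rot: [1.469, 2.682, 0.069]
contact_force: [-1.1, -0.0, 0.7]
opening: 1.0
```

```bash
python3 -c "
from h import *
go(452,345,-24,-0.998+np.pi/2)"
```

```text
pos [455.13 345.81 -14.79] t 40.05 tooly ang 0.5707987744851556 tilt [ 0.09  0.   -1.  ] F [-1.09 -0.05  0.67] op 1.0000635382623977
tool dp units (total) [ 0.03 -0.08  0.18]
yaw units -0.019975523097408576
```

Request:
play_rows([
  [0, -0.05, 0.15],
  [0, 0, 0],
], yaw=[0, 0])

```text
t: 40.25
position: [454.2, 344.7, -21.7]
tcp_rot: [1.469, 2.682, 0.071]
contact_force: [-0.6, -0.0, -0.7]
opening: 1.001
```

Request:
play_rows([
  [0, 0, 0],
  [0, 0, 0],
  [0, 0, 0],
  [0, 0, 0],
  [0, 0, 0],
  [0, 0, 0],
], yaw=[0, 0, 0, 0, 0, 0], hand=255, newtons=50)

```text
t: 40.85
position: [454.8, 345.4, -19.1]
tcp_rot: [1.469, 2.681, 0.075]
contact_force: [-0.1, -0.2, -1.3]
opening: 0.524
```

```bash
python3 -c "
from h import *
go(452,345,-24,-0.998+np.pi/2)
crop('scene',bot.grab_frame('scene'),420,190,580,310,5,'pics/c41.png')
crop('top',bot.grab_frame('top'),30,240,180,350,5.3,'pics/c42.png')"
```

```text
pos [454.77 345.38 -19.15] t 40.85 tooly ang 0.5704501004125911 tilt [ 0.1  0.  -1. ] F [-0.11 -0.24 -1.29] op 0.5238708064369211
tool dp units (total) [ 0.03 -0.06  0.09]
yaw units -0.023462263823055274
```

View pics/c41.png

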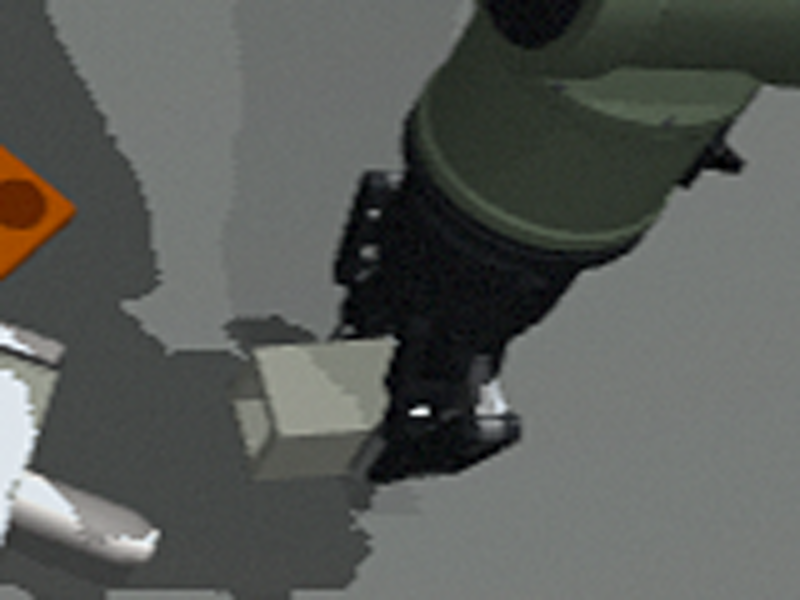

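View pics/c42.png

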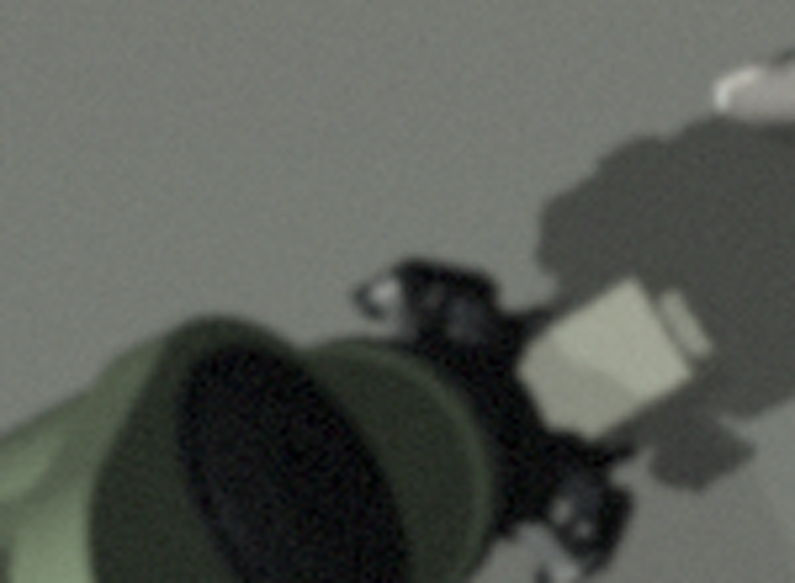

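Gripped at 44 mm opening. Lifting, then turning to line up with the port.

Request:
play_rows([
  [0, 0, -0.2],
  [0, 0, -0.4],
  [0, 0, -0.5],
  [0, 0, -0.3],
  [0, 0, 0],
], yaw=[0, 0, 0, 0, 0])

```text
t: 41.45
position: [447.4, 344.6, 54.5]
tcp_rot: [1.47, 2.681, 0.073]
contact_force: [-1.2, 0.5, -2.1]
opening: 0.522
```

Request:
play_rows([
  [0, 0, 0],
  [0, 0, 0],
  [0, 0, 0],
  [0, 0, 0],
  [0, 0, 0],
  [0, 0, 0],
  [0, 0, 0],
], yaw=[0.6, 0.7, 0.7, 0.7, 0.7, 0.7, 0.7])

```text
t: 42.15
position: [446.7, 344.2, 53.4]
tcp_rot: [2.094, 2.247, 0.101]
contact_force: [-1.1, 0.2, -0.8]
opening: 0.524
```

```bash
python3 -c "
from h import *
p=cw(-31,350)+[4.7,1.3];go(*p,40,YAW)
print(st()[0]['qpos'])
crop('scene',bot.grab_frame('scene'),400,170,560,290,5,'pics/c43.png')"
```

```text
pos [446.68 344.18  53.42] t 42.15 tooly ang 0.07060815596254677 tilt [ 0.09  0.   -1.  ] F [-1.15  0.23 -0.82] op 0.5244444688160331
tool dp units (total) [0.06 2.33 0.49]
yaw units -0.17391844037453197
[-1.15  0.67  0.49  1.97 -0.47  0.54 -0.29]
```

View pics/c43.png

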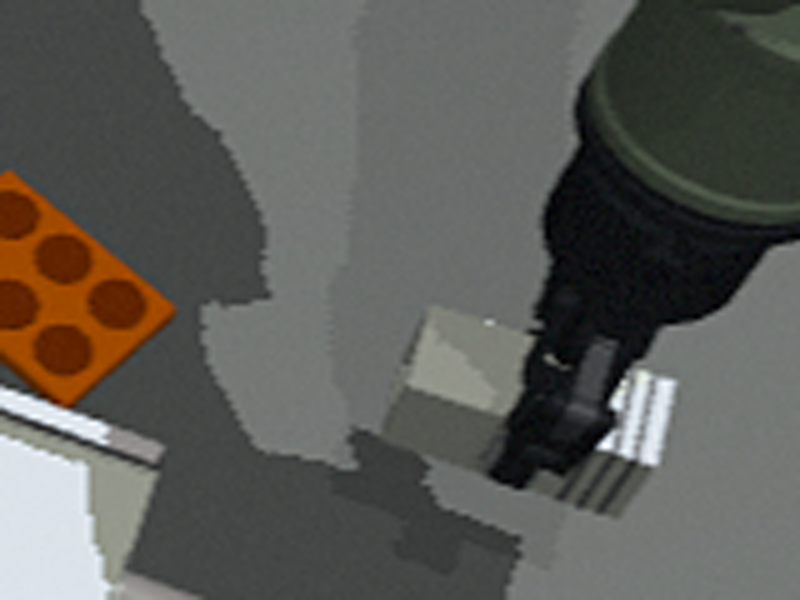

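Request:
play_rows([
  [0.1, 0.4, 0],
  [0.1, 0.5, 0],
  [0.1, 0.5, 0],
  [0, 0.5, 0],
  [0, 0.3, 0],
  [0, 0, 0],
], yaw=[-0.1, -0.05, 0, 0, 0, 0])

```text
t: 42.8
position: [556.7, 368.2, 61.1]
tcp_rot: [2.07, 2.269, 0.094]
contact_force: [-0.5, -0.8, -1.4]
opening: 0.522
```

```bash
python3 -c "
from h import *
p=cw(-31,350)+[4.7,1.3];go(*p,0,YAW)
"
```

```text
pos [556.67 368.15  61.06] t 42.8 tooly ang 0.09208463071886254 tilt [ 0.09 -0.   -1.  ] F [-0.48 -0.77 -1.37] op 0.5221604036474146
tool dp units (total) [-0.26  0.02  1.23]
yaw units 0.040846307188624476
```

Request:
play_rows([
  [0, 0, 0.4],
  [0, 0, 0.4],
  [0, 0, 0.3],
  [0, 0, 0.1],
  [0, 0, 0],
], yaw=[0.04, 0, 0, 0, 0])

```text
t: 43.3
position: [560.5, 367.5, -2.1]
tcp_rot: [2.071, 2.27, 0.091]
contact_force: [-0.2, -0.4, 0.2]
opening: 0.518
```

```bash
python3 -c "
from h import *
p=cw(-31,350)+[4.7,1.3];go(*p,-3,YAW)
crop('scene',bot.grab_frame('scene'),400,220,560,340,5,'pics/c44.png')
crop('top',bot.grab_frame('top'),70,200,220,310,5.3,'pics/c45.png')"
```

```text
pos [560.49 367.54  -2.06] t 43.3 tooly ang 0.09229895613214414 tilt [ 0.09 -0.   -1.  ] F [-0.16 -0.38  0.22] op 0.5180123312341535
tool dp units (total) [-0.25  0.06  0.03]
yaw units 0.042989561321440384
```

View pics/c44.png

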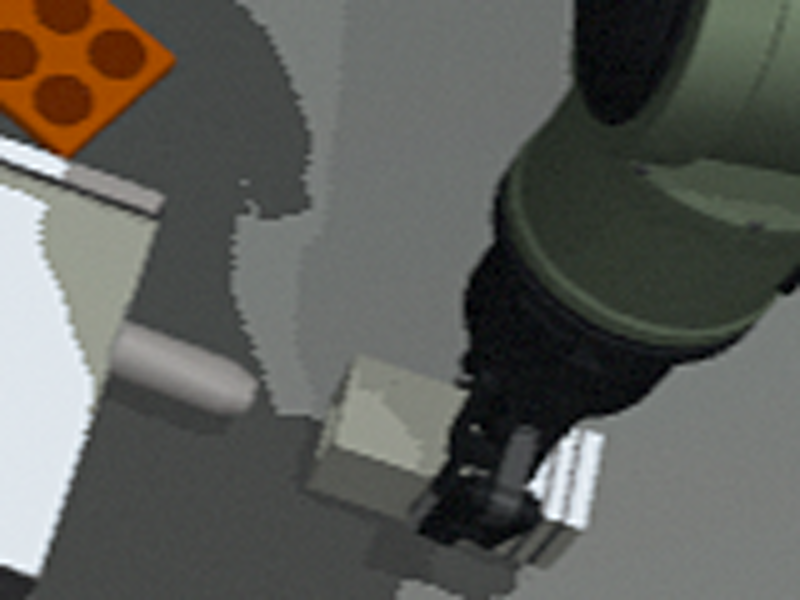

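View pics/c45.png

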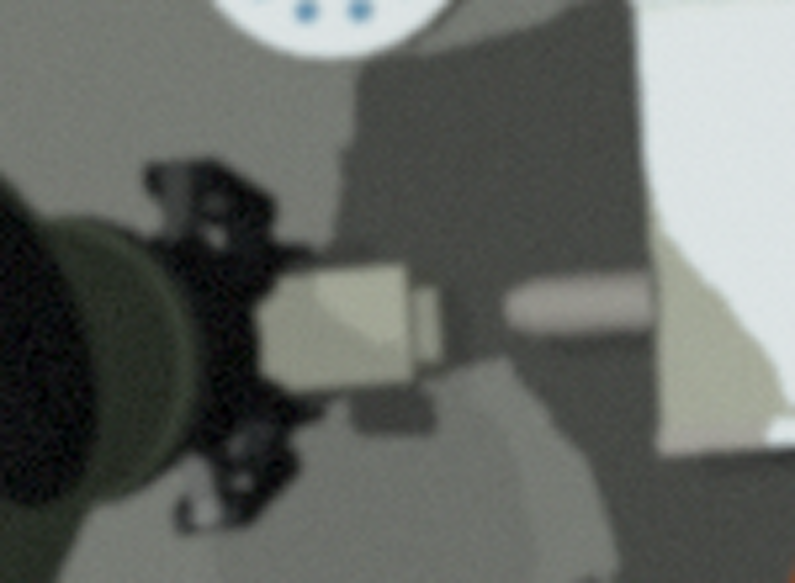

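```bash
python3 -c "
from h import *
im=bot.grab_frame('scene')
g=im[280:340,400:500].astype(float)*1.6;im2=im.copy();im2[280:340,400:500]=np.clip(g,0,255)
crop('s',im2,415,280,505,340,8.8,'pics/c46.png')"
```

```text
(no output)
```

View pics/c46.png

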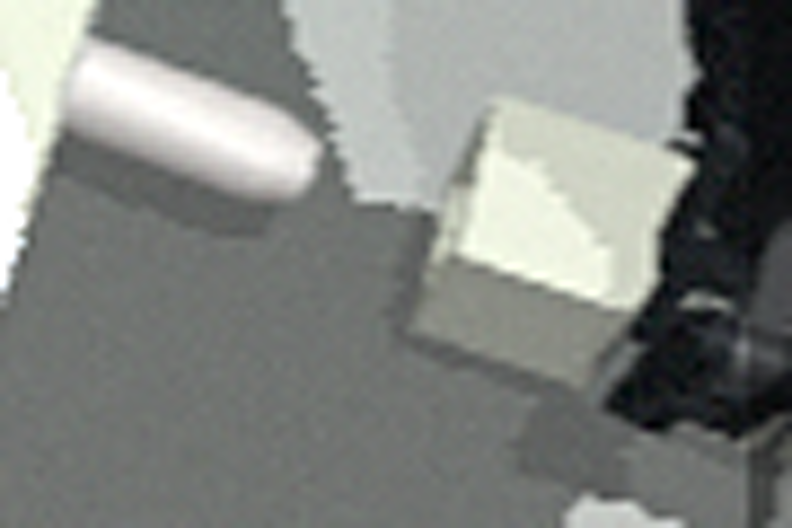

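```bash
cat >> h.py <<'E'
def tri2(ut,us):
    A=[];b=[]
    for n,u in(('top',ut),('scene',us)):
        K,E=cam(n);d=E[:3,:3]@np.linalg.solve(K,[*u,1.]);d/=np.linalg.norm(d);P=np.eye(3)-np.outer(d,d);A.append(P);b.append(P@E[:3,3])
    A=np.vstack(A);b=np.hstack(b);x,r,_,_=np.linalg.lstsq(A,b,rcond=None);return x,np.sqrt(r)
def tocase(p):
    r=np.asarray(p)[:2]-CASE;return np.array([r@ex,r@ey,p[2]])
E
python3 -c "
from h import *
ft=lambda p:((p[0]+.5)/5.3-.5+70,(p[1]+.5)/5.3-.5+200)
fs=lambda p:((p[0]+.5)/8.8-.5+415,(p[1]+.5)/8.8-.5+280)
a=tri2(ft((412,382)),fs((493,97)));b=tri2(ft((405,264)),fs((455,258)))
for q in(a,b,((a[0]+b[0])/2,0)): print(q, 'case',tocase(q[0]))
t=tri2(ft((505,306)),fs((321,158)));r=tri2(ft((652,300)),fs((72,85)))
for q in(t,r): print('port',q,'case',tocase(q[0]))
"
```

```text
(array([536.74, 315.45,  54.63]), array([1.39])) case [-57.51 313.72  54.63]
(array([581.99, 319.79,  57.36]), array([0.02])) case [-12.06 314.06  57.36]
(array([559.36, 317.62,  56.  ]), 0) case [-34.78 313.89  56.  ]
port (array([566.55, 284.55,  45.21]), array([0.13])) case [-30.53 280.31  45.21]
port (array([570.83, 227.28,  35.94]), array([3.1])) case [-31.3  222.89  35.94]
```

```bash
python3 -c "
from h import *
g=lambda q:(q-[415,280]+.5)*8.8-.5
h=lambda q:(q-[70,200]+.5)*5.3-.5
for y in(220,268,280):
  for dx,dz in((-12.5,0),(12.5,0),(0,0),(0,12.5)):
    P=[*cw(-31+dx,y),38+dz];print(y,dx,dz,'scene',g(proj('scene',P)),'top',h(proj('top',P)))
for dx,dz in((-22,22),(22,22),(22,-22)):
  for z0 in(34,38):
    c,s=np.cos(.08),np.sin(.08); x=dx*c-dz*s; z=dx*s+dz*c
    P=[*cw(-31+x,314),z0+z];print('mouth',dx,dz,z0,'scene',g(proj('scene',P)),'top',h(proj('top',P)))
"
```

```text
220 -12.5 0 scene [85.84 34.66] top [664.98 327.71]
220 12.5 0 scene [ 56.04 121.41] top [661.26 264.72]
220 0 0 scene [71.03 77.78] top [663.12 296.19]
220 0 12.5 scene [81.17 56.11] top [654.61 294.54]
268 -12.5 0 scene [277.42 105.71] top [543.69 337.24]
268 12.5 0 scene [249.63 194.17] top [540.2  274.22]
268 0 0 scene [263.61 149.68] top [541.94 305.7 ]
268 0 12.5 scene [276.04 128.61] top [531.86 304.18]
280 -12.5 0 scene [325.9  123.69] top [513.36 339.62]
280 12.5 0 scene [298.63 212.59] top [509.92 276.6 ]
280 0 0 scene [312.34 167.87] top [511.64 308.08]
280 0 12.5 scene [325.36 146.96] top [501.17 306.59]
mouth -22 22 34 scene [495.08 107.97] top [413.86 373.84]
mouth -22 22 38 scene [499.92 101.05] top [410.07 373.64]
mouth 22 22 34 scene [453.89 261.94] top [404.73 260.77]
mouth 22 22 38 scene [458.7  255.42] top [400.9  260.09]
mouth 22 -22 34 scene [399.75 343.16] top [444.3  259.24]
mouth 22 -22 38 scene [404.19 337.17] top [440.8  258.58]
```

Request:
play_rows([
  [-0.2, 0.05, 0],
  [-0.2, 0, 0],
  [-0.1, 0, 0],
  [0, 0, 0],
], yaw=[0.04, 0, 0, 0])

```text
t: 43.85
position: [567.2, 341.1, 1.9]
tcp_rot: [2.075, 2.264, 0.098]
contact_force: [0.0, -0.4, -1.9]
opening: 0.525
```

```bash
python3 -c "
from h import *
p=cw(-31,270)+[4.7,1.3];go(*p,-3,YAW)
M=st()[1];print(M)
im=bot.grab_frame('scene')
im2=np.clip(im.astype(float)*1.5,0,255).astype(np.uint8)
crop('s',im2,415,280,505,340,8.8,'pics/c47.png')
crop('top',np.clip(bot.grab_frame('top')*1.3,0,255).astype(np.uint8),100,220,220,300,6.6,'pics/c48.png')"
```

```text
pos [567.24 341.1    1.89] t 43.85 tooly ang 0.08729565061484935 tilt [ 0.09  0.   -1.  ] F [ 0.   -0.44 -1.87] op 0.5254906954691311
tool dp units (total) [-1.31 -0.03  0.1 ]
yaw units -0.007043493851506266
[[-0.09  0.99  0.09]
 [ 1.    0.09  0.  ]
 [-0.01  0.09 -1.  ]]
```

View pics/c47.png

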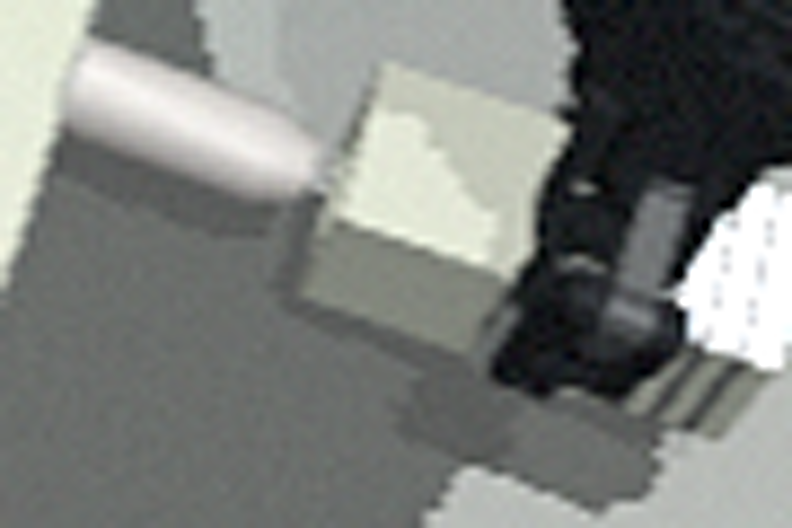

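View pics/c48.png

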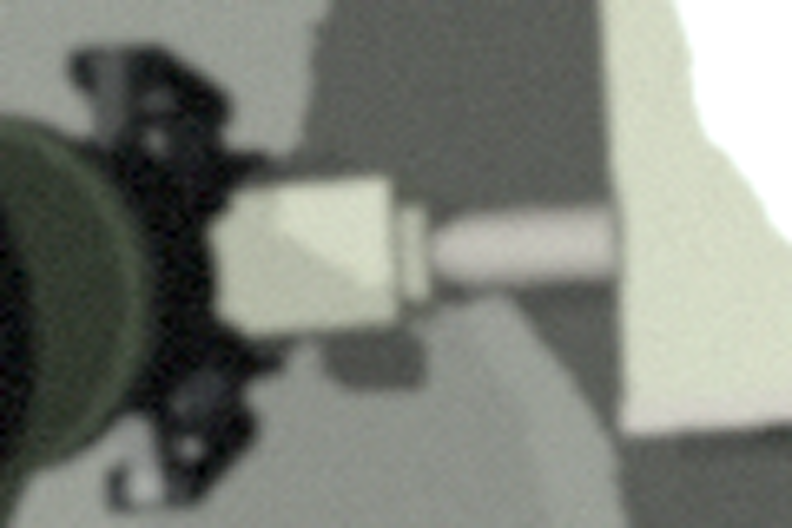

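```bash
python3 -c "
from h import *
g=lambda q:(q-[415,280]+.5)*8.8-.5
h=lambda q:(q-[100,220]+.5)*6.6-.5
obs=dict(A=((383,62),(396,323)),B=((330,215),(390,177)),C=((300,290),None))
from scipy.optimize import least_squares
def model(p):
    x0,y0,z0,r=p;out=[]
    for k,(dx,dz) in dict(A=(-22,22),B=(22,22),C=(22,-22)).items():
        c,s=np.cos(r),np.sin(r);P=[*cw(x0+dx*c-dz*s,y0),z0+dx*s+dz*c]
        out+=list((g(proj('scene',P))-obs[k][0])/8.8)
        if obs[k][1]: out+=list((h(proj('top',P))-obs[k][1])/6.6)
    return np.array(out)
f=least_squares(model,[-31,285,38,.08]);print(f.x,f.fun)
"
```

```text
[-30.82 286.13  39.66   0.  ] [ 0.38 -0.33  0.35 -0.42  0.96  0.39  0.11  0.25 -0.87 -0.12]
```

The fit puts the bore axis at case x -30.8, z 39.7, with the mouth at y 286. That is within 2 mm of the port axis. Inserting in small steps.

Request:
play_rows([
  [-0.1, 0, 0.04],
  [-0.2, 0, 0],
  [0, 0, 0],
], yaw=[0, 0, 0])

```text
t: 44.25
position: [568.3, 326.5, -0.5]
tcp_rot: [2.074, 2.266, 0.098]
contact_force: [-1.0, -0.8, -1.9]
opening: 0.519
```

```bash
python3 -c "
from h import *
p=cw(-31,270)+[4.7,1.3];go(*p,0,YAW);print(tocase(st()[0]['position']))"
```

```text
pos [568.34 326.51  -0.49] t 44.25 tooly ang 0.089054943692138 tilt [ 0.09  0.   -1.  ] F [-0.97 -0.82 -1.93] op 0.5191657011270173
tool dp units (total) [-1.02 -0.02 -0.  ]
yaw units 0.010549436921380995
[-25.06 321.96  -0.49]
```

Request:
play_rows([
  [-0.2, 0, 0],
  [-0.2, 0, 0],
  [0, 0, 0],
], yaw=[0, 0, 0])

```text
t: 44.55
position: [570.2, 304.4, -0.4]
tcp_rot: [2.074, 2.266, 0.097]
contact_force: [0.4, -0.3, -1.7]
opening: 0.523
```

```bash
python3 -c "
from h import *
p=cw(-31,270)+[4.7,1.3];go(*p,0,YAW);print(tocase(st()[0]['position']))"
```

```text
pos [570.2  304.4   -0.43] t 44.55 tooly ang 0.08881350632192485 tilt [ 0.09  0.   -1.  ] F [ 0.42 -0.3  -1.73] op 0.5228048015649086
tool dp units (total) [-0.58 -0.02 -0.01]
yaw units 0.00813506321924784
[-25.15 299.77  -0.43]
```

Request:
play_rows([
  [-0.2, 0, 0],
  [-0.2, 0, 0],
  [0, 0, 0],
], yaw=[0, 0, 0])

```text
t: 44.85
position: [571.8, 282.8, -0.6]
tcp_rot: [2.074, 2.266, 0.097]
contact_force: [0.8, -1.4, -5.4]
opening: 0.52
```

Request:
play_rows([
  [-0.1, 0, 0],
], yaw=[0])

```text
t: 44.95
position: [572.0, 278.4, -0.7]
tcp_rot: [2.074, 2.268, 0.097]
contact_force: [-0.4, 4.9, -7.7]
opening: 0.517
```

Request:
play_rows([
  [-0.1, 0, 0],
], yaw=[0])

```text
t: 45.05
position: [572.5, 274.2, -0.7]
tcp_rot: [2.073, 2.269, 0.099]
contact_force: [-0.1, 26.2, 0.7]
opening: 0.513
```

```bash
python3 -c "
from h import *
p=cw(-31,270)+[4.7,1.3];go(*p,0,YAW);print(tocase(st()[0]['position']))
im2=np.clip(bot.grab_frame('scene')*1.5,0,255).astype(np.uint8)
crop('s',im2,415,270,505,330,8.8,'pics/c49.png')"
```

```text
pos [572.45 274.16  -0.66] t 45.05 tooly ang 0.09011834044055606 tilt [ 0.09  0.   -1.  ] F [-0.08 26.18  0.73] op 0.5132653204490104
tool dp units (total) [ 0.03 -0.01 -0.01]
yaw units 0.021183404405560324
[-25.57 269.45  -0.66]
```

View pics/c49.png

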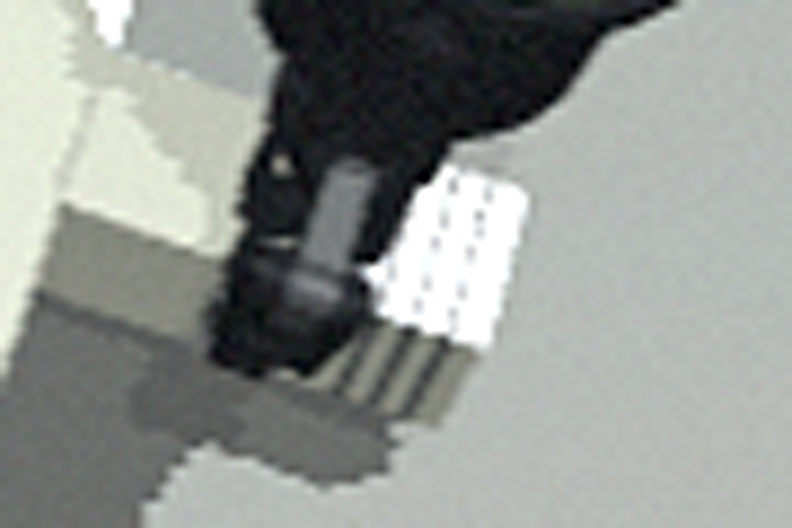

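Request:
play_rows([
  [-0.08, 0, 0],
], yaw=[0])

```text
t: 45.2
position: [572.8, 274.3, -0.1]
tcp_rot: [2.072, 2.274, 0.106]
contact_force: [-4.0, 31.7, -2.3]
opening: 0.512
```

Request:
play_rows([
  [0, 0, 0],
], yaw=[0])

```text
t: 45.3
position: [572.7, 275.1, 0.1]
tcp_rot: [2.071, 2.275, 0.108]
contact_force: [0.1, -2.0, -4.5]
opening: 0.512
```

Request:
play_rows([
  [-0.08, 0, 0],
], yaw=[0])

```text
t: 45.4
position: [572.7, 274.5, 0.2]
tcp_rot: [2.07, 2.279, 0.112]
contact_force: [-0.6, 31.3, -9.3]
opening: 0.511
```

Request:
play_rows([
  [-0.06, 0, 0],
  [0, 0, 0],
  [0, 0, 0],
  [0, 0, 0],
], yaw=[0, 0, 0, 0], hand=60)

```text
t: 45.8
position: [573.9, 270.4, 0.9]
tcp_rot: [2.069, 2.278, 0.113]
contact_force: [0.1, 0.1, 0.2]
opening: 0.76
```

```bash
python3 -c "
from h import *
p=cw(-31,270)+[4.7,1.3];go(*p,0,YAW);print(tocase(st()[0]['position']))
im2=np.clip(bot.grab_frame('scene')*1.5,0,255).astype(np.uint8)
crop('s',im2,415,270,505,330,8.8,'pics/c50.png')"
```

```text
pos [573.85 270.4    0.92] t 45.8 tooly ang 0.09575690092869202 tilt [ 0.1   0.01 -1.  ] F [0.11 0.08 0.17] op 0.7603015585631027
tool dp units (total) [ 0.11 -0.03  0.02]
yaw units 0.07756900928691968
[-24.5  265.58   0.92]
```

View pics/c50.png

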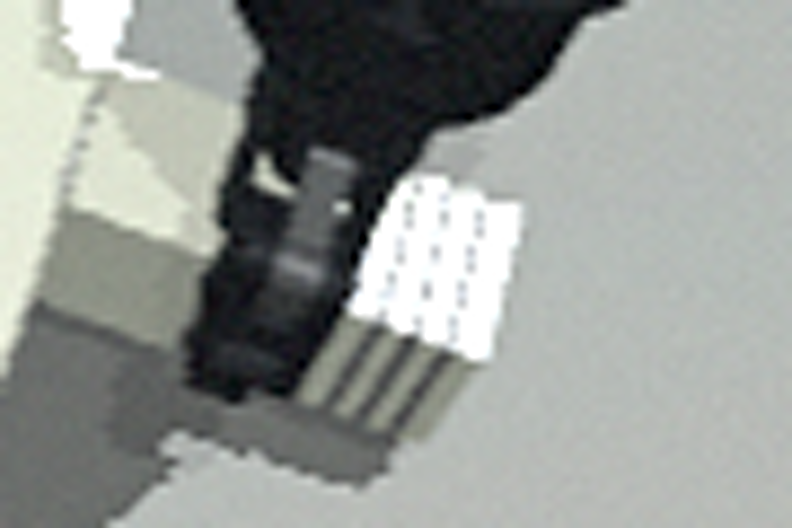

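Request:
play_rows([
  [0, 0, 0],
  [0, 0, 0],
  [0, 0.02, -0.2],
  [0, 0.03, -0.4],
  [0, 0.05, -0.6],
  [0, 0.05, -0.8],
  [0, 0, -0.8],
  [0, 0, 0],
], yaw=[0, 0, 0, 0, 0, 0, 0, 0], hand=0)

```text
t: 46.65
position: [567.7, 267.9, 148.6]
tcp_rot: [2.071, 2.276, 0.111]
contact_force: [1.0, -0.4, -0.7]
opening: 1.002
```

Request:
play_rows([
  [0.8, -0.3, 0],
  [0.8, -0.3, 0],
  [0.8, -0.3, 0],
  [0.8, -0.3, 0],
  [0.8, -0.3, 0],
  [0, 0, 0],
], yaw=[0, 0, 0, 0, 0, 0])

```text
t: 47.25
position: [472.3, 466.2, 146.6]
tcp_rot: [2.076, 2.271, 0.118]
contact_force: [-1.0, -0.6, -0.3]
opening: 1.002
```

```bash
python3 -c "
from h import *
for n in('scene','top'):
  im=bot.grab_frame(n);cv2.imwrite(f'pics/{n}51.png',im[:,:,::-1])
  if n=='top': crop(n,im,95,190,245,300,5.3,'pics/c51t.png');crop(n,im,290,170,420,280,6,'pics/c52t.png')
  else: crop(n,im,400,230,500,320,6.6,'pics/c51s.png');crop(n,im,205,190,365,310,5,'pics/c52s.png')
"
```

```text
(no output)
```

View pics/scene51.png

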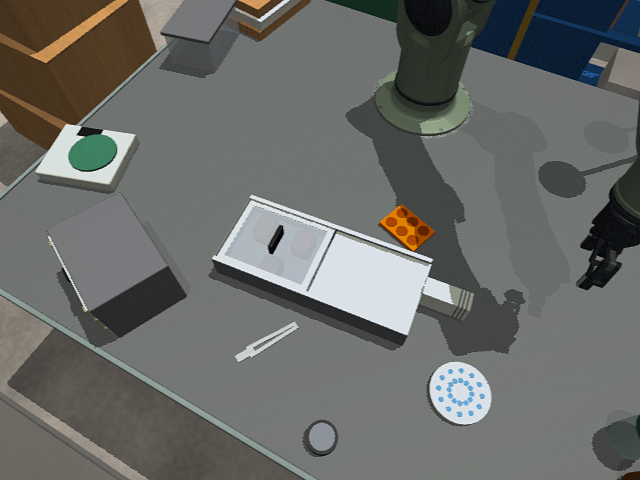

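View pics/c51t.png

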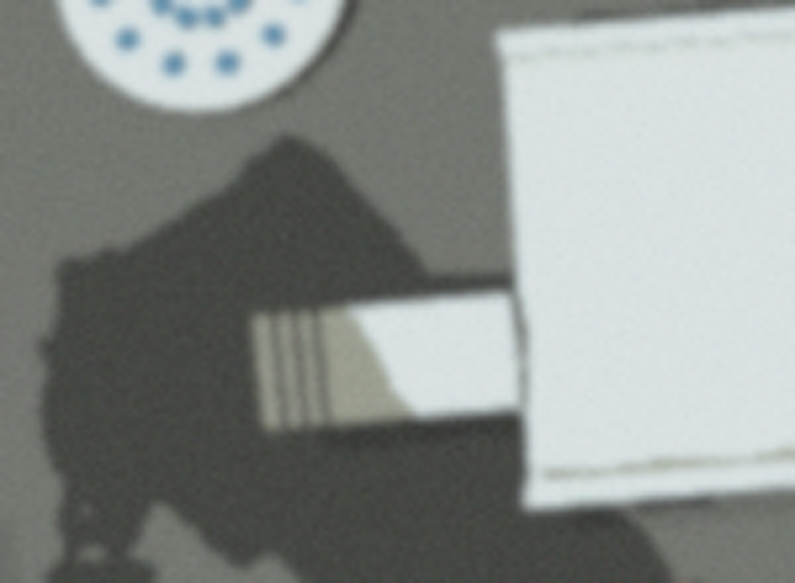

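View pics/c51s.png

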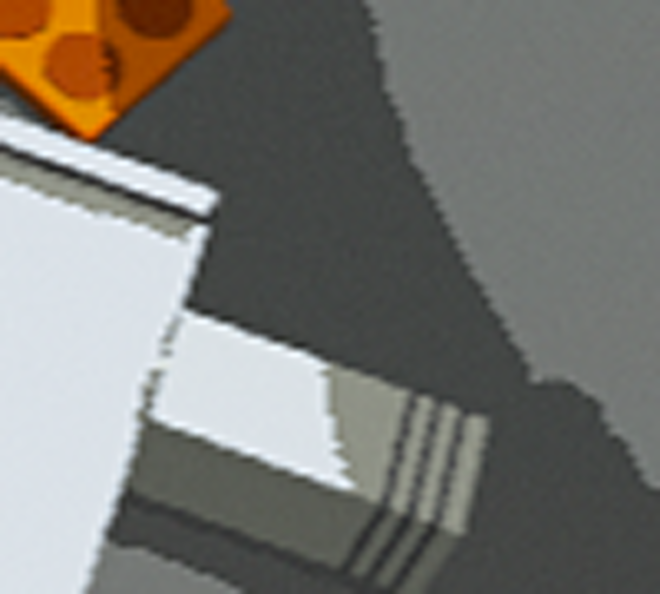

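View pics/c52t.png

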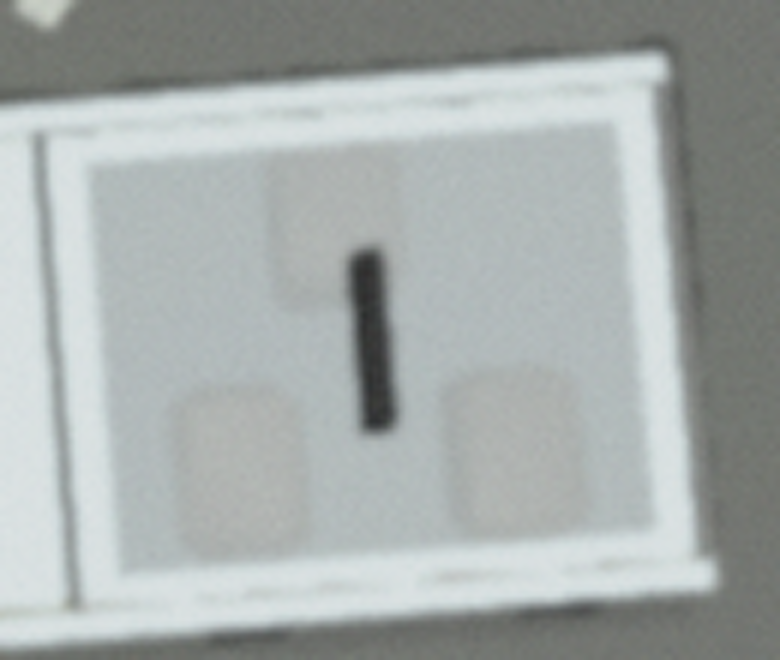

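View pics/c52s.png

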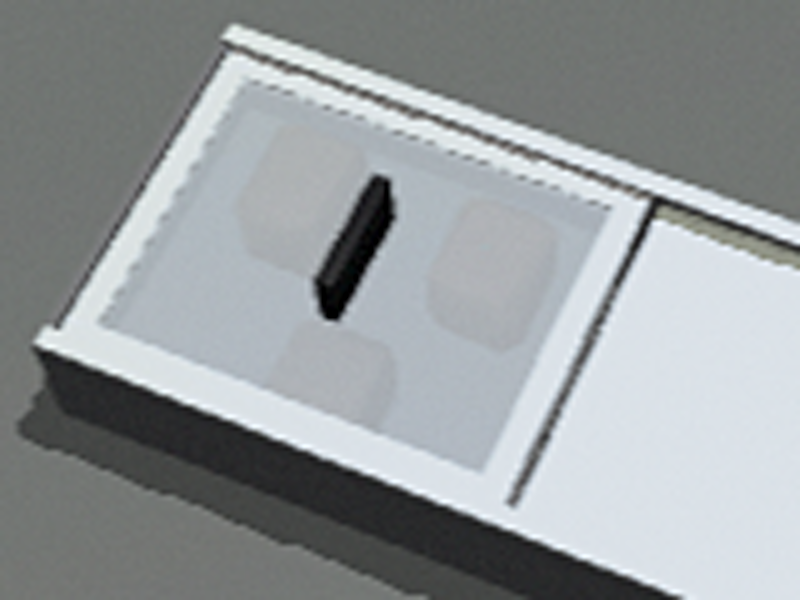

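```bash
python3 -c "
from h import *
ft=lambda p:((p[0]+.5)/5.3-.5+95,(p[1]+.5)/5.3-.5+190)
fs=lambda p:((p[0]+.5)/6.6-.5+400,(p[1]+.5)/6.6-.5+230)
for n,P in(('top',[ft((250,315)),ft((265,432))]),('scene',[fs((489,418)),fs((460,537))])):
  for u in P: print(n,tocase(ray(n,*u,58)))
print('fin',tocase((ray('top',290+366/6,170+250/6,92)+ray('top',290+379/6,170+432/6,92))/2))
a=cv2.imread('pics/top0.png').astype(int);b=cv2.imread('pics/top51.png').astype(int)
d=np.abs(a-b).max(2)
for nm,(x0,y0,x1,y1) in dict(trivet=(100,150,165,215),tweez=(285,110,335,180),mold=(208,298,272,355)).items(): print(nm,(d[y0:y1,x0:x1]>60).sum())
"
```

```text
top [-10.66 322.51  58.  ]
top [-56.37 319.01  58.  ]
scene [-52.5  319.43  58.  ]
scene [ -9.74 320.67  58.  ]
fin [  -2.48 -109.26   92.  ]
trivet 0
tweez 0
mold 580
```

```bash
python3 -c "
from h import *
for f in('top0','top36','top51','scene0','scene51'):
  im=cv2.imread(f'pics/{f}.png');h=cv2.cvtColor(im,cv2.COLOR_BGR2HSV);m=cv2.inRange(h,(3,140,60),(25,255,255))
  cs,_=cv2.findContours(m,0,2);cs=[c for c in cs if cv2.contourArea(c)>500 and (200<c[:,0,0].mean()<460) and 180<c[:,0,1].mean()<360]
  for c in cs: print(f,cv2.minAreaRect(c))
"
```

```text
top0 ((240.25486755371094, 326.5939025878906), (51.65825271606445, 38.373294830322266), 20.2248592376709)
top36 ((240.3013916015625, 326.363037109375), (51.38106918334961, 38.15541458129883), 20.556045532226562)
top51 ((240.2054901123047, 326.4520263671875), (51.732181549072266, 38.38949203491211), 20.556045532226562)
scene0 ((406.7144775390625, 227.25250244140625), (48.76713562011719, 31.08401107788086), 40.91438674926758)
scene51 ((406.6763916015625, 227.21951293945312), (48.66637420654297, 31.08401107788086), 40.91437911987305)
```

The pictures show everything in place and the bystanders unmoved, so I'm handing in.

```bash
python3 -c "
from plant import bot
print(bot.job_done())"
```

```text
the job is handed in; nothing more can be done
None
```

The job is handed in at about 47 s. The door was opened to its stop, and the three lumps present were laid side by side on the bin floor. The door was then pushed shut against the frame, and the cartridge was pushed fully onto the port and released.

**Last checks:**
- **Door:** it looks shut in both views. It stopped against the frame at about 35 N.
- **Lumps:** all three show through the door, side by side and none on another. I saw no fourth lump on the mat.
- **Cartridge:** its closed end is at case y ≈ 320 mm (average of both views, range 319–322.5), which matches sitting home against the wall. It hung still after release.
- **Bystanders:** the tweezers, trivet and mold did not move in the pictures. A plain picture difference flagged the mold, but an outline check put that down to shadow.

**What disagreed or went wrong:**
- **Tool height:** with the jaws shut, the reported TCP height read about 25 mm lower than the real fingertips. My first two tries at the door passed over the fin. I measured the offset by touching the door and with both cameras, then worked with it.
- **Tool tilt:** the tool drifted to about 0.1 rad of tilt, and the moves allowed could not correct it. The cartridge still went on cleanly.
- **First lump:** it touched the bin floor with about 42 N at the wrist before I backed off. Every other contact stayed below about 36 N. I believe the lump carried that force rather than the gripper's body, but I could not confirm it.

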